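# Dig the crossbar out of the hardware tray and lay it on the stirrer's supports

## Robot

A 6-joint arm with a two-finger parallel gripper is mounted at the origin on the work surface. World frame = base frame: x ahead of the robot, y to its left, z up, the work surface at z = 0. Lengths are in mm, angles in rad, forces in N, time in s.
With the tool pointing down it reaches from about 350 to 975 mm from the base axis. Payload 7.1 kg.
Tool frame: the origin (TCP) lies on the centre line of the jaws, within the pads' length; the fingertips stand 14 mm ahead of it and the grasp point (between the pads) lies 5 mm behind it; x points along the fingers, z is the direction in which the jaws open and shut, and the axes are right-handed (so a half turn about x gives the same grasp; the last joint's range is limited). The gripper opens to 88 mm and grips with 3 to 60 N. Pads are 20 mm wide; open, the fingers measure 115 mm over their backs; the gripper's body (75 mm by 178 mm) begins 61 mm behind the grasp point.
Start: joints at [-1.208, 0.423, 1.63, -0, 1.089, -0.019], TCP at [232.886, -579.973, 205.275] pointing down, gripper open.
Joint ranges: [-3, 3], [-0.9, 2.11], [0.09, 2.58], [-1.31, 4.45], [0.11, 2.69], [-2.54, 2.54]. Speed limits (rad/s): [2.39, 2.39, 3.01, 3.14, 3.14, 3.14].

## Interface

Orientations are given as a rotation vector (axis times angle).
In Python, from workcell import ctrl gives the robot as it stands.
- The arm moves only by the tool servo_tool, never from a script. Its argument "plan" is a list that holds one entry, the list of rows, each a list of 7 numbers: the shift along the tool's x, y, z in cm, then the turn, a rotation vector about the tool's x, y, z in rad, then the finger opening in cm, from 0 to 8.78. A call has 1 to 8 rows; each row is the pose to reach, as a shift and turn from the pose commanded when the call began, along the tool's axes at that moment; what a row does not reach only later rows make up. A row lasts 1/12 s, in which the tool goes at most 41.7 mm and 7.16 degrees, less where a joint would pass 70% of its speed; a pose out of reach is approached as far as the arm can. A call with a gripper value outside its range is refused whole. The fingers move at their own pace and stop on an object; the grip force is fixed at half the most. Time passes only in rows, so rows that repeat a pose let the fingers close. It gives the time, the measured TCP pose, the force and the opening at its end, in the units of the state.
- ctrl.get_obs(): the state, without advancing time (a new reading comes with each control period).
- ctrl.get_image(name): name is "scene" or "top" or "wrist"; returns the picture (480x640x3 uint8, red, green, blue); there is no depth.
- ctrl.calibration(name): a dict with "K" (3x3 intrinsics, pixels), "dist" ([k1, k2, p1, p2, k3] as OpenCV has them; the pictures are not rectified), "view" (4x4, takes a point from world to camera coordinates). Camera axes: x right, y up, looking along -z (the intrinsics and any distortion apply to the point x, -y, -z); pixel columns grow to the right and rows downward; lengths in mm; the calibration is good to about 2 mm. A picture is of the moment at which its call begins: read the wrist's pose just before it. calibration takes no time and is no camera call; for the wrist camera it gives the pose at the moment of the call.
- ctrl.close_job(): hands the job in, once; it reports no verdict.
The state is a dict: "t": time; "qpos": joint angles; "qvel": joint speeds; "joint_torque": joint torques, N m; "ee_pos": TCP position; "orientation": TCP orientation; "ft_force": force on the tool from outside, world axes, zero at the start; "moment": the same for the moment, N m; "width": finger opening in mm.
Only numpy, scipy, OpenCV 4.12 (cv2) and the standard library are available. Lean on these libraries where they do the work, as an engineer would, in place of code of your own. Each camera call takes 0.05 s, during which the arm holds its last target.

## Task

The long plain steel bar lies buried in the white hardware tray under two flask clamps. Move both clamps aside within the tray so that nothing lies over the bar, then lift the bar out and lower it gently (do not drop it) into the two upturned boss-head jaws on the magnetic stirrer's support rods, so that it rests down in both jaws with an end sticking out past each. All the other hardware stays in the tray, and the bottles and glassware on the bench are not to be disturbed.

Things in the scene. Friction and masses are not known exactly. Their poses are not given: they have to be found in the camera images.
- tray: Fixed white plastic tray on the bench, 260 x 350 mm outside, walls 5 mm thick, rim (with its lip) 57 mm high, inner floor 5 mm above the bench. Origin: centre of its underside; x runs across the short way (inside -125..125 mm), y along the long way (inside -170..170 mm). It may stand to the left or the right of the stirrer.
- crossbar: The bar wanted: plain round steel bar, 12 mm diameter, 180 mm long, 0.16 kg. Origin at its middle, on its axis; x runs along it (it may roll, so y and z mean nothing). Starts on the tray floor, roughly along the tray's long way, axis 6 mm above the inner floor, with one clamp across it on each side of its middle.
- clamp_a: Grey metal three-finger flask clamp with boss head, 154 mm long, about 0.24 kg (up to a quarter more or less). Lies along its x; origin on its underside below the stem's middle; starts on the tray floor. Boss head 44 mm wide, 40 high, wing screw up to 57 mm, at x = -72..-42 mm. At x = 42..82 mm a hub (wing screw up to 56 mm), then two lower and one upper rubber-covered fingers, 44 mm wide over all.
- clamp_b: Flask clamp like clamp_a (same stem, boss head, hub, screws, mass and axes) but with two flat cork-lined jaw plates 44 mm wide, one above the other, 40 mm high in all, at x = 50..82 mm.
- clamp_a_stem (a point): Middle of clamp_a's stem, on its axis, 20 mm above the underside; axes as clamp_a. The stem is a bare bar, 10 mm diameter, from x = -42 to 42 mm; the clamp balances near its middle. At the start the bar wanted passes under the stem without touching, crossing it about 25 mm from the middle, to one side or the other, with 3 mm between them.
- clamp_b_stem (a point): Middle of clamp_b's stem, on its axis, 20 mm above the underside; axes as clamp_b; all as for clamp_a_stem.
- spare_boss: Loose spare boss head in the tray, 30 x 44 x 40 mm with a wing screw up to 57 mm, near a corner of the tray floor. Origin on its underside. Not needed; stays in the tray.
- short_rod: Short plain steel rod in the tray, 12 mm diameter, 80 mm long, near another corner; origin at its middle on its axis. Not the bar wanted; stays in the tray.
- stirrer: Fixed blue magnetic stirrer, 150 mm deep (x), 170 mm wide (y), white top plate 63 mm above the bench. Origin: centre of its underside; knobs on its front at -x, roughly towards the robot. Two upright 12 mm support rods near its rear corners, at x = 64, y = -60 and 60 mm, reach 187 mm above the bench; each carries a boss head with an open jaw on its -x side.
- bar_seat (a point): Midway between the jaws on the axis of the seated bar, 170 mm above the bench; axes as stirrer (x = 30, y = 0 there); the seated bar lies along y. Each jaw is 18 mm wide, centred at y = -60 and 60 mm, open upward, 20 mm between cheeks, flared lips to 18 mm above the seated axis, a shallow V floor that centres the bar. Wing screws stick out in front to x = -43 mm. Nothing lies between the jaws.
- white_bottle: Bystander: white plastic bottle, 62 mm across, 125 mm tall, standing on the bench; origin at the centre of its underside.
- amber_bottle: Bystander: amber glass bottle, 72 mm across, 150 mm tall, standing on the bench; origin at the centre of its underside.
- beaker: Bystander: empty glass beaker, 72 mm across the rim, 95 mm tall, standing on the bench; origin at the centre of its underside.
- cylinder_stand: Bystander: black waisted tube holder, 64 mm across, 125 mm tall, standing on the bench; origin at the centre of its underside.
- powder_jar: Bystander: white jar with a lid, 60 mm across, 70 mm tall, standing on the bench; origin at the centre of its underside.
Not all that is in view belongs to the job. What is shaped like the clamp_a but blue or yellow is not meant.

How it is judged (in metres and radians):
On the way:
1. The bar is lifted clear above the tray while both clamps lie in the tray (height (world z) of crossbar above 0.1 m and x of clamp_a_stem in the frame of tray between -0.125 and 0.125 m and y of clamp_a_stem in the frame of tray between -0.17 and 0.17 m and height (world z) of each of clamp_a_stem, clamp_b_stem below 0.06 m and x of clamp_b_stem in the frame of tray between -0.125 and 0.125 m and y of clamp_b_stem in the frame of tray between -0.17 and 0.17 m), for 0.2 s.
At the end, for the whole second after the job is handed in: The bar lies at rest in both jaws: middle within 20 mm of midway along the bar, 6 mm across and 5 mm in height of the seated axis, parallel within 0.06 rad. Both clamps, the spare boss head and the short rod are within the tray's walls, below 60 mm. The hand is clear (x of crossbar in the frame of bar_seat between -0.006 and 0.006 m and z of crossbar in the frame of bar_seat between -0.005 and 0.005 m and y of crossbar in the frame of bar_seat between -0.02 and 0.02 m and angle between the x axis of crossbar and the y axis of bar_seat, either way round below 0.06 rad and linear speed of crossbar below 0.02 m/s and x of clamp_a_stem in the frame of tray between -0.125 and 0.125 m and y of clamp_a_stem in the frame of tray between -0.17 and 0.17 m and height (world z) of each of clamp_a_stem, clamp_b_stem, spare_boss, short_rod below 0.06 m and x of clamp_b_stem in the frame of tray between -0.125 and 0.125 m and y of clamp_b_stem in the frame of tray between -0.17 and 0.17 m and x of spare_boss in the frame of tray between -0.125 and 0.125 m and y of spare_boss in the frame of tray between -0.17 and 0.17 m and x of short_rod in the frame of tray between -0.125 and 0.125 m and y of short_rod in the frame of tray between -0.17 and 0.17 m); the robot touches nothing.
It fails at once if The bar is pulled up against a clamp still lying over it (more than 1 N between them with the bar's middle over 30 mm above the bench) (height (world z) of crossbar above 0.03 m and (contact force between crossbar and clamp_a above 1 N or contact force between crossbar and clamp_b above 1 N)).
It fails at once if The bar is dropped (untouched by the fingers, above the tray, moving faster than 0.4 m/s, a fall of about 8 mm) (height (world z) of crossbar above 0.04 m and contact force between the fingers and crossbar below 0.02 N and linear speed of crossbar above 0.4 m/s).
It fails at once if A bottle, the jar, the beaker or the tube holder on the bench is shifted by more than 20 mm or knocked over (distance of any of white_bottle, amber_bottle, beaker, cylinder_stand, powder_jar from where it was at the start of the episode above 0.02 m or angle between any of white_bottle, amber_bottle, beaker, cylinder_stand, powder_jar's own z axis and vertical above 0.35 rad).
It also fails if it takes over 70 s, if anything falls off the work surface, if the arm or the gripper's body presses on something with over 40 N, if the wrist force passes 120 N, or if a joint passes its speed limit or range.

## Working session

There is one attempt and no reset: what is moved stays moved. The work goes in short steps, Python scripts to look and compute and a tool call to move; the robot and the scene stay as the last step left them, time stands still between calls to the robot, and variables do not carry over. Pictures are saved under pics/ and viewed, and the job is handed in when it is done.

Besides the shell and the picture viewer there is one more tool, called by a JSON object that holds its "api" and its "payload", one argument or row to a line. servo_tool: Moves the arm, as the interface text tells. Its arguments: {"type":"object","properties":{"plan":{"type":"array","items":{"type":"array","items":{"type":"array","items":{"type":"number"}}}}},"required":["plan"]}

```bash
ls; mkdir -p pics
python3 - <<'E'
from workcell import ctrl
import cv2,numpy as np
o=ctrl.get_obs();print(o)
for n in("scene","top","wrist"):
    c=ctrl.calibration(n);print(n,np.round(c['K'],1).tolist(),c['dist'],np.round(c['view'],3).tolist())
    cv2.imwrite(f'pics/{n}0.png',ctrl.get_image(n)[:,:,::-1])
E
```

```text
pics
{'t': 0.0, 'qpos': array([-1.20801186e+00,  4.23802543e-01,  1.63071156e+00,  6.81763153e-06,
        1.08861160e+00, -1.89635812e-02]), 'qvel': array([ 1.67960825e-04,  5.41535740e-04,  8.21858339e-05, -9.27875209e-04,
        9.27502346e-04,  1.93917602e-03]), 'joint_torque': array([-7.75493681e-04, -5.44634986e+01, -2.73674244e+01,  6.42200466e-02,
        2.29232985e-02, -1.28455476e-04]), 'ee_pos': array([ 232.67361372, -579.43000228,  204.51716778]), 'orientation': array([ 0.92446498,  1.36723665, -0.92300126]), 'ft_force': array([0.48751661, 0.76114647, 0.19783676]), 'moment': array([-0.05408524, -0.00300928, -0.01012997]), 'width': 87.66089165792177}
scene [[473.3, 0.0, 318.1], [0.0, 473.3, 238.3], [0.0, 0.0, 1.0]] [-0.11734728  0.          0.          0.          0.        ] [[-0.541, 0.841, -0.005, 266.392], [-0.706, -0.451, 0.546, 262.21], [0.457, 0.299, 0.838, -1345.745], [0.0, 0.0, 0.0, 1.0]]
top [[433.0, 0.0, 314.8], [0.0, 433.0, 241.9], [0.0, 0.0, 1.0]] [-0.03819005  0.          0.          0.          0.        ] [[-0.023, -0.999, -0.03, 29.504], [0.995, -0.026, 0.099, -515.534], [-0.1, -0.027, 0.995, -954.648], [0.0, 0.0, 0.0, 1.0]]
wrist [[429.7, 0.0, 315.7], [0.0, 429.7, 241.1], [0.0, 0.0, 1.0]] [-0.05963909  0.          0.          0.          0.        ] [[0.373, -0.928, -0.001, -624.508], [0.898, 0.361, -0.252, 29.728], [0.234, 0.093, 0.968, -389.352], [0.0, 0.0, 0.0, 1.0]]
```

View pics/scene0.png

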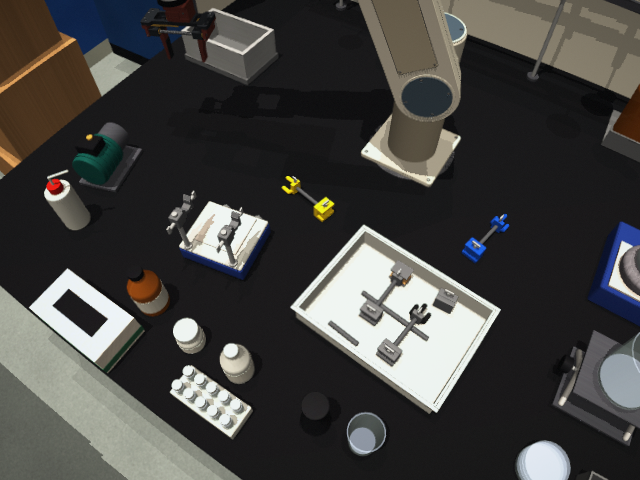

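View pics/top0.png

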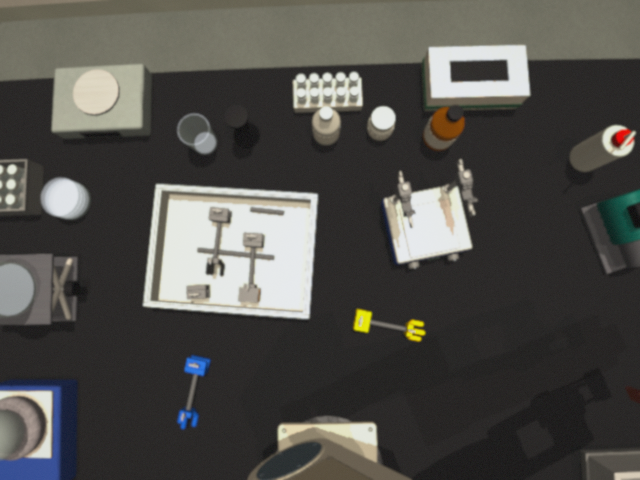

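View pics/wrist0.png

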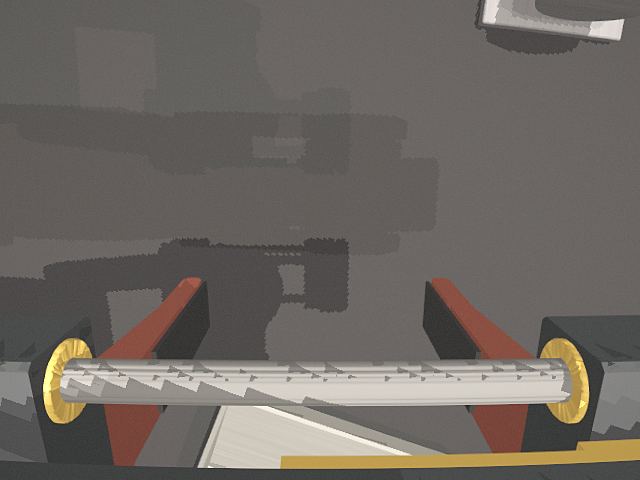

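```bash
cat > h.py <<'E'
import cv2,numpy as np
from workcell import ctrl
def cal(n):
    c=ctrl.calibration(n);return np.array(c['K'],float),np.array(c['dist'],float),np.array(c['view'],float)
F=np.diag([1.,-1,-1])
def ray(n,uv,c=None):
    K,d,V=c or cal(n)
    p=cv2.undistortPoints(np.array(uv,float).reshape(-1,1,2),K,d).reshape(-1,2)
    D=np.c_[p,np.ones(len(p))]@F@V[:3,:3]
    return -V[:3,:3].T@V[:3,3],D
def at(n,uv,z,c=None):
    C,D=ray(n,uv,c); z=np.broadcast_to(z,len(D))
    return C+D*((z-C[2])/D[:,2])[:,None]
def proj(n,P,c=None):
    K,d,V=c or cal(n)
    P=np.array(P,float).reshape(-1,3)
    Q=(P@V[:3,:3].T+V[:3,3])@F
    return cv2.projectPoints(Q,np.zeros(3),np.zeros(3),K,d)[0].reshape(-1,2)
def shot(n,name,box=None,s=1):
    im=ctrl.get_image(n)[:,:,::-1].copy()
    cv2.imwrite('pics/raw_'+name+'.png',im); crop(im,name,box,s)
def crop(im,name,box=None,s=1):
    if box: im=im[box[1]:box[3],box[0]:box[2]]
    cv2.imwrite('pics/'+name+'.png',cv2.resize(im,None,fx=s,fy=s,interpolation=cv2.INTER_CUBIC))
E
python3 - <<'E'
from h import *
crop(cv2.imread('pics/top0.png'),'t1',(135,175,335,325),4)
crop(cv2.imread('pics/top0.png'),'t2',(370,150,490,280),4.5)
crop(cv2.imread('pics/scene0.png'),'s1',(280,215,510,420),3.4)
crop(cv2.imread('pics/scene0.png'),'s2',(150,170,300,290),5)
E
```

```text
(no output)
```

View pics/t1.png

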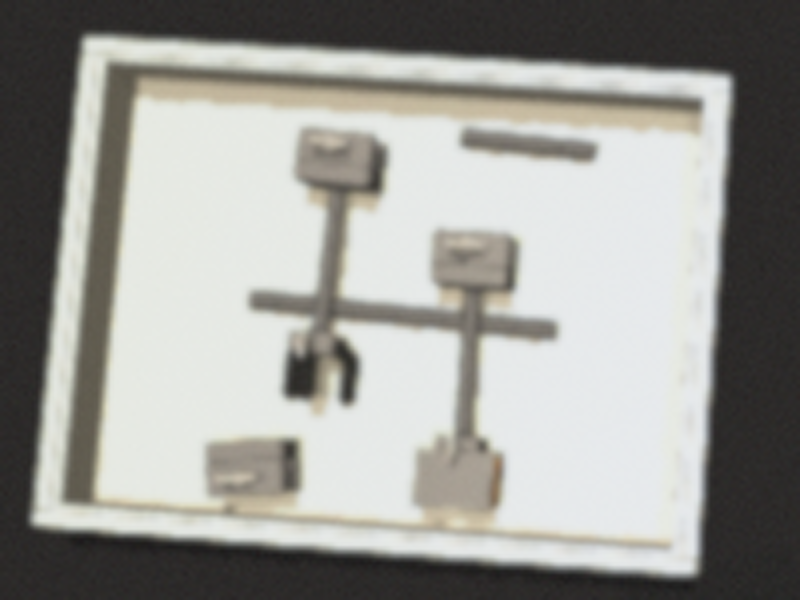

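View pics/t2.png

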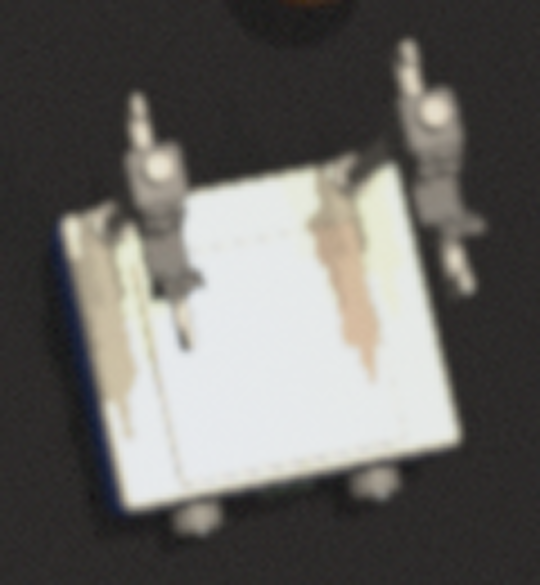

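View pics/s1.png

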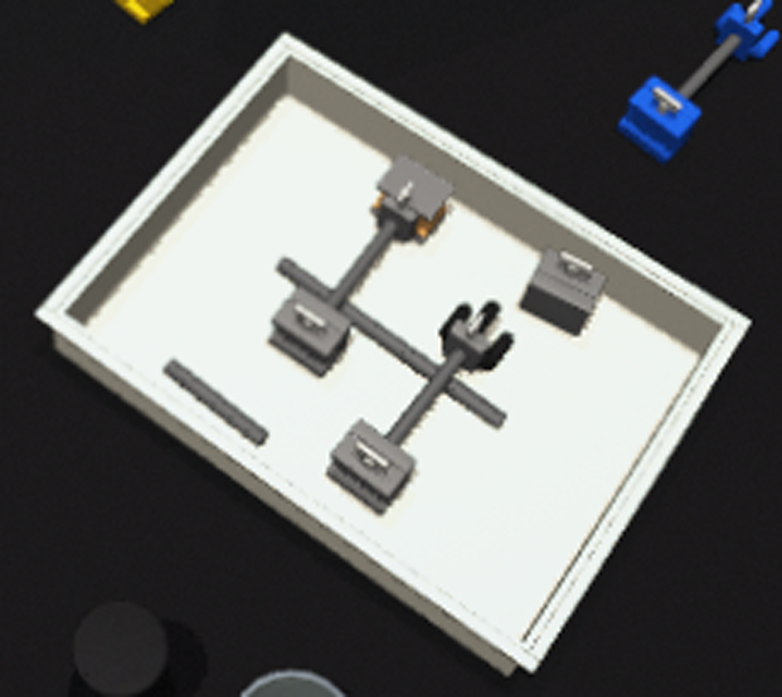

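View pics/s2.png

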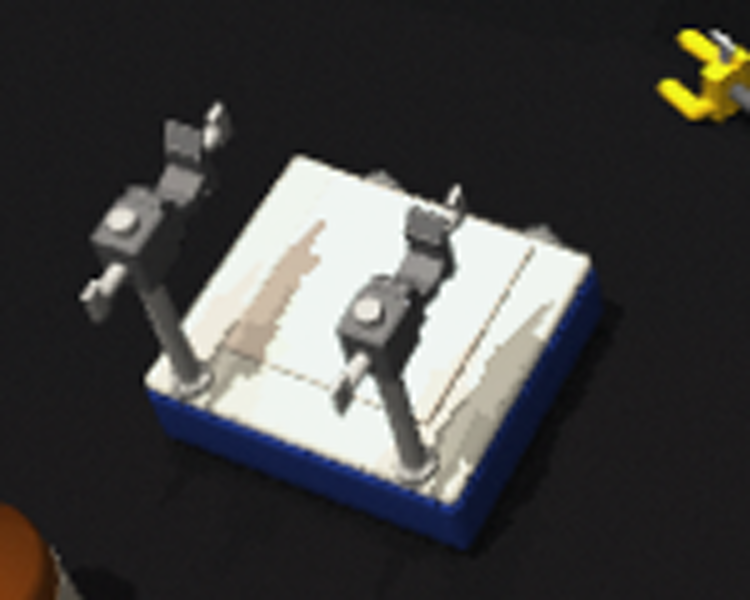

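```bash
cat > m.py <<'E'
from h import *
def un(b,s,L): return (np.array(L,float)+.5)/s-.5+np.array(b[:2])
t1=lambda L:un((135,175),4,L); t2=lambda L:un((370,150),4.5,L); s1=lambda L:un((280,215),3.4,L); s2=lambda L:un((150,170),5,L)
np.set_printoptions(suppress=True,precision=1)
print('tray top',at('top',t1([(83,36),(733,75),(698,577),(30,522)]),57))
print('tray scn',at('scene',s1([(533,672),(38,315),(285,32),(750,322)]),57))
print('bar top',at('top',t1([(250,300),(556,330)]),11),'scn',at('scene',s1([(502,420),(281,266)]),11))
print('stemA top',at('top',t1([(337,195),(321,325)]),25),'scn',at('scene',s1([(390,440),(458,357)]),25))
print('stemB top',at('top',t1([(473,292),(464,435)]),25),'scn',at('scene',s1([(335,300),(393,228)]),25))
print('rod',at('top',t1([(465,137),(595,151)]),11),'boss',at('top',t1([(255,467)]),40))
print('stir',at('top',t2([(62,217),(395,160),(460,440),(122,512)]),63),at('scene',s2([(448,505),(148,383),(298,155),(592,258)]),63))
print('rodtops',at('top',t2([(160,167),(437,112)]),187),at('scene',s2([(370,310),(123,220)]),187))
E
python3 m.py
```

```text
tray top [[654.7 373.6  57. ]
 [620.9   6.7  57. ]
 [346.3  32.1  57. ]
 [382.9 399.6  57. ]]
tray scn [[651.1 373.3  57. ]
 [617.6  11.2  57. ]
 [345.   34.4  57. ]
 [379.5 397.7  57. ]]
bar top [[506.6 290.8  11. ]
 [484.8 112.7  11. ]] scn [[502.9 290.   11. ]
 [483.4 114.6  11. ]]
stemA top [[564.6 236.2  25. ]
 [490.  245.5  25. ]] scn [[558.7 235.9  25. ]
 [485.5 246.7  25. ]]
stemB top [[506.7 158.1  25. ]
 [425.8 164.   25. ]] scn [[492.6 159.6  25. ]
 [424.8 166.9  25. ]]
rod [[598.7 164.5  11. ]
 [588.3  88.6  11. ]] boss [[410.4 278.9  40. ]]
stir [[ 605.5 -136.9   63. ]
 [ 629.4 -300.3   63. ]
 [ 491.6 -323.7   63. ]
 [ 461.1 -160.    63. ]] [[ 608.4 -135.1   63. ]
 [ 633.5 -293.7   63. ]
 [ 492.3 -320.4   63. ]
 [ 464.2 -160.1   63. ]]
rodtops [[ 601.2 -162.4  187. ]
 [ 621.8 -281.   187. ]] [[ 598.7 -160.4  187. ]
 [ 619.8 -278.8  187. ]]
```

```bash
cat > p.py <<'E'
import sys
from h import *
from scipy.spatial.transform import Rotation as Ro
np.set_printoptions(suppress=True,precision=4)
def go(p,h,note=''):
    """target TCP p (mm), opening dir h (xy)"""
    o=ctrl.get_obs(); R=Ro.from_rotvec(o['orientation']).as_matrix()
    h=np.r_[np.array(h,float)[:2],0];h/=np.linalg.norm(h); best=None
    for s in(1,-1):
        z=s*h;x=np.array([0,0,-1.]);T=np.c_[x,np.cross(z,x),z]
        rv=Ro.from_matrix(R.T@T).as_rotvec()
        print(note,'shift cm',R.T@(np.array(p)-o['ee_pos'])/10,'turn',rv)
def st():
    o=ctrl.get_obs();R=Ro.from_rotvec(o['orientation']).as_matrix()
    print('t',o['t'],'p',o['ee_pos'],'z',R[:,2],'x',R[:,0],'q',o['qpos'],'w',o['width'],'f',o['ft_force'])
E
python3 - <<'E'
from p import *
st(); go((525,241,140),(.125,.992))
E
```

```text
t 0.15 p [ 232.7407 -579.5675  204.6899] z [ 0.3726 -0.928  -0.0012] x [-0.0004  0.0011 -1.    ] q [-1.208   0.4237  1.6305  0.      1.0886 -0.019 ] w 87.55507590388612 f [-0.4283  0.0845 -0.1666]
 shift cm [  6.5482  57.6957 -65.2506] turn [-2.6344 -0.0003 -0.0016]
 shift cm [  6.5482  57.6957 -65.2506] turn [ 0.5072 -0.0012  0.0002]
```

{"api": "servo_tool", "payload": {
  "plan": [
    [[6.5, 57.7, -65.25, -2.634, 0, 0, 4], [6.5, 57.7, -65.25, -2.634, 0, 0, 4], [6.5, 57.7, -65.25, -2.634, 0, 0, 4], [6.5, 57.7, -65.25, -2.634, 0, 0, 4], [6.5, 57.7, -65.25, -2.634, 0, 0, 4], [6.5, 57.7, -65.25, -2.634, 0, 0, 4], [6.5, 57.7, -65.25, -2.634, 0, 0, 4], [6.5, 57.7, -65.25, -2.634, 0, 0, 4]]
  ]
}}

```text
t: 0.82
ee_pos: [344.5, -265.0, 180.4]
orientation: [0.144, 1.566, -0.144]
ft_force: [0.5, -0.1, -0.2]
width: 40.6
```

Run:
```python
from p import *
st(); go((525,241,140),(.125,.992))
```

```text
t 0.8167 p [ 344.5133 -264.9671  180.3502] z [ 0.9832 -0.1824  0.0001] x [ 0.0001 -0.     -1.    ] q [-0.683   0.1778  2.055   0.0001  0.9086 -0.4997] w 40.61527277176771 f [ 0.4548 -0.1271 -0.2421]
 shift cm [ 4.0361 53.0398  8.518 ] turn [-1.6288  0.0001  0.0001]
 shift cm [ 4.0361 53.0398  8.518 ] turn [ 1.5127  0.0001 -0.0001]
```

{"api": "servo_tool", "payload": {
  "plan": [
    [[4, 53, 8.5, -1.63, 0, 0, 4], [4, 53, 8.5, -1.63, 0, 0, 4], [4, 53, 8.5, -1.63, 0, 0, 4], [4, 53, 8.5, -1.63, 0, 0, 4], [4, 53, 8.5, -1.63, 0, 0, 4], [4, 53, 8.5, -1.63, 0, 0, 4], [4, 53, 8.5, -1.63, 0, 0, 4], [4, 53, 8.5, -1.63, 0, 0, 4]]
  ]
}}

```text
t: 1.48
ee_pos: [458.0, 47.8, 155.6]
orientation: [-0.639, 1.475, 0.639]
ft_force: [0.5, -0.6, 0.3]
width: 39.7
```

Run:
```python
from p import *
st(); go((525,241,140),(.125,.992))
```

```text
t 1.4833 p [458.0321  47.83   155.6301] z [0.6841 0.7294 0.0001] x [ 0.0003 -0.     -1.    ] q [ 0.0783  0.2561  2.0235 -0.0001  0.8618 -0.7391] w 39.71050988328877 f [ 0.4541 -0.6346  0.3217]
 shift cm [ 1.5637  8.3302 18.6708] turn [-0.628   0.0001  0.0003]
 shift cm [ 1.5637  8.3302 18.6708] turn [ 2.5136  0.0003 -0.0001]
```

{"api": "servo_tool", "payload": {
  "plan": [
    [[1.5, 8.3, 18.6, -0.628, 0, 0, 4], [1.5, 8.3, 18.6, -0.628, 0, 0, 4], [1.5, 8.3, 18.6, -0.628, 0, 0, 4], [1.5, 8.3, 18.6, -0.628, 0, 0, 4], [1.5, 8.3, 18.6, -0.628, 0, 0, 4], [1.5, 8.3, 18.6, -0.628, 0, 0, 4], [1.5, 8.3, 18.6, -0.628, 0, 0, 4], [1.5, 8.3, 18.6, -0.628, 0, 0, 4]]
  ]
}}

```text
t: 2.15
ee_pos: [524.9, 237.2, 140.1]
orientation: [-1.111, 1.271, 1.112]
ft_force: [0.1, -0.4, -0.4]
width: 40.1
```

Run:
```python
from p import *
st(); go((525,241,140),(.125,.992))
shot('wrist','w1')
P=[[506.6,290.8,11],[484.8,112.7,11],[564,236.2,25],[488,245.5,25],[525,241,25],[506,158.1,25],[425,164.,25]]
print(proj('wrist',P))
```

```text
t 2.15 p [524.8901 237.1693 140.1399] z [ 0.1321  0.9912 -0.0011] x [-0.0015 -0.0009 -1.    ] q [ 0.4038  0.436   1.7862 -0.0003  0.9211 -1.0343] w 40.08850692040849 f [ 0.1491 -0.4181 -0.4386]
 shift cm [0.0136 0.0397 0.3812] turn [-0.0072 -0.0011 -0.0014]
 shift cm [0.0136 0.0397 0.3812] turn [ 3.1344 -0.0022  0.0017]
[[386.6243 190.305 ]
 [139.7829 193.4299]
 [322.0732 280.9727]
 [321.2299 174.8392]
 [321.6981 228.1549]
 [200.9583 217.2664]
 [186.1908  96.6717]]
```

View pics/w1.png

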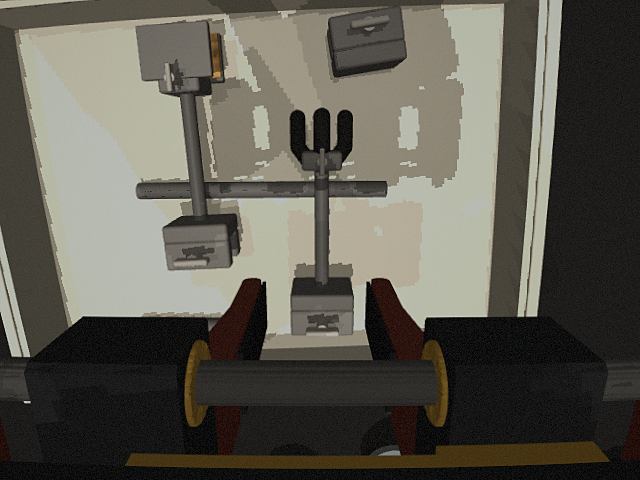

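{"api": "servo_tool", "payload": {
  "plan": [
    [[3, 0, 0.38, 0, 0, 0, 4], [7, 0, 0.38, 0, 0, 0, 4], [10.5, 0, 0.38, 0, 0, 0, 4], [11.6, 0, 0.38, 0, 0, 0, 4], [11.6, 0, 0.38, 0, 0, 0, 4], [11.6, 0, 0.38, 0, 0, 0, 0.6], [11.6, 0, 0.38, 0, 0, 0, 0.6], [11.6, 0, 0.38, 0, 0, 0, 0.6]]
  ]
}}

```text
t: 2.87
ee_pos: [527.8, 241.8, 26.9]
orientation: [-1.112, 1.265, 1.11]
ft_force: [0.2, 0.0, -0.2]
width: 23.4
```

Run:
```python
from p import *
st(); go((525,241,24),(.125,.992))
```

```text
t 2.8667 p [527.8355 241.8067  26.9322] z [0.132  0.9913 0.0019] x [ 0.0034  0.0015 -1.    ] q [ 0.4091  0.6122  1.8233 -0.      0.7024 -1.0294] w 23.395490648800713 f [ 0.2061  0.0141 -0.2042]
 shift cm [ 0.2922  0.2713 -0.1179] turn [-0.007   0.0019  0.0032]
 shift cm [ 0.2922  0.2713 -0.1179] turn [ 3.1346  0.0049 -0.0029]
```

{"api": "servo_tool", "payload": {
  "plan": [
    [[0.2, 0.1, 0, 0, 0, 0, 0.6], [0.2, 0.1, 0, 0, 0, 0, 0.6], [0.2, 0.1, 0, 0, 0, 0, 0.6], [0.2, 0.1, 0, 0, 0, 0, 0.6], [0.2, 0.1, 0, 0, 0, 0, 0.6]]
  ]
}}

```text
t: 3.28
ee_pos: [525.3, 241.7, 22.9]
orientation: [-1.112, 1.268, 1.112]
ft_force: [0.1, 0.2, -0.3]
width: 5.8
```

Run:
```python
from p import *
st()
```

```text
t 3.2833 p [525.3218 241.6558  22.9061] z [0.1313 0.9913 0.0001] x [ 0.0002  0.0001 -1.    ] q [ 0.4106  0.6177  1.8267  0.      0.6969 -1.0285] w 5.845251079768026 f [ 0.1154  0.2424 -0.3397]
```

Run:
```python
from p import *
shot('wrist','w2')
```

```text
(no output)
```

View pics/w2.png

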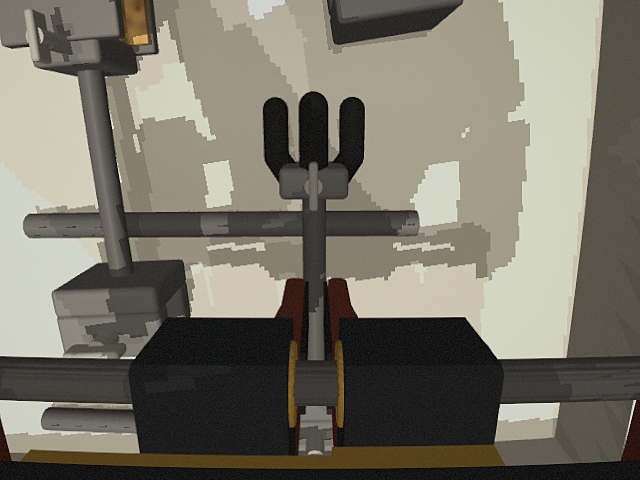

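{"api": "servo_tool", "payload": {
  "plan": [
    [[0, 0, 0, 0, 0, 0, 0], [0, 0, 0, 0, 0, 0, 0], [-0.5, 0, 0, 0, 0, 0, 0], [-1, 0, 0, 0, 0, 0, 0], [-1, 0, 0, 0, 0, 0, 0]]
  ]
}}

```text
t: 3.75
ee_pos: [526.0, 241.9, 33.8]
orientation: [-1.112, 1.267, 1.111]
ft_force: [-0.1, -0.3, 0.5]
width: 0.7
```

Run:
```python
from p import *
st()
```

```text
t 3.75 p [525.9995 241.863   33.849 ] z [0.1314 0.9913 0.0009] x [ 0.0015  0.0007 -1.    ] q [ 0.4104  0.5998  1.8243  0.      0.7158 -1.0286] w 0.6602688568637836 f [-0.1172 -0.2743  0.5326]
```

Run:
```python
from p import *
shot('wrist','w3')
shot('scene','s3',(280,215,510,420),3.4)
st()
print(proj('wrist',[[526,242,33.8-14],[526,242,33.8]]))
```

```text
t 3.85 p [525.6141 241.7078  33.2341] z [0.1314 0.9913 0.0005] x [ 0.0009  0.0004 -1.    ] q [ 0.4104  0.6006  1.8249  0.      0.7151 -1.0285] w 0.5614596161461599 f [-0.1678 -0.7166  0.424 ]
[[315.7864 277.5369]
 [315.7981 288.1268]]
```

View pics/w3.png

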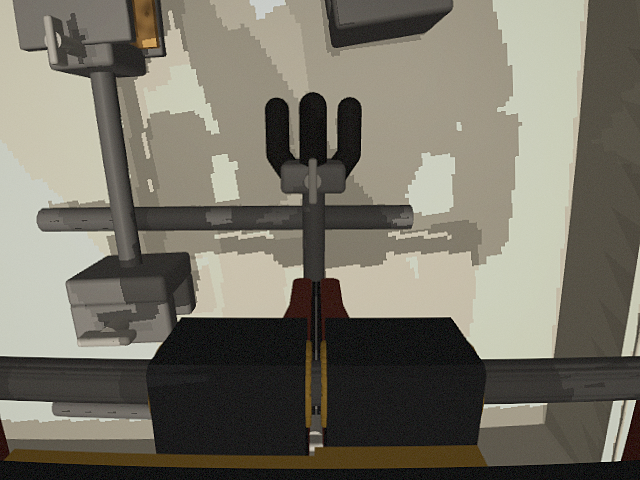

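View pics/s3.png

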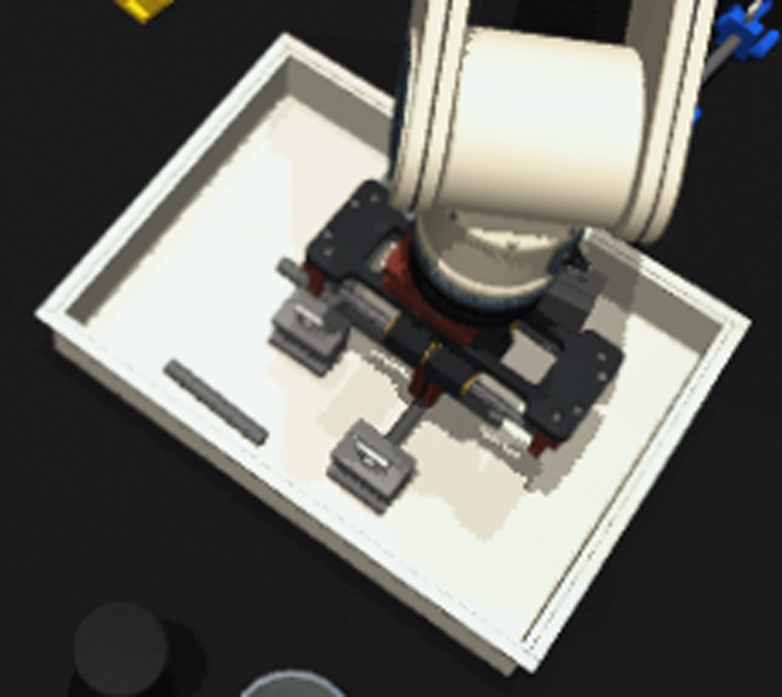

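Run:
```python
from p import *
K,d,V=cal('wrist')
print(V, -V[:3,:3].T@V[:3,3])
for z in(10,15,20,25,30):
    P=np.array([[540,242,z],[526,242,z]])
    q=proj('wrist',np.vstack([P-[0,5,0],P+[0,5,0]]));print(z,q[:,:].ravel())
```

```text
[[   0.131     0.9914    0.0002 -308.7946]
 [  -0.9592    0.1268   -0.2528  461.605 ]
 [  -0.2506    0.0329    0.9675  -98.6899]
 [   0.        0.        0.        1.    ]] [458.4819 250.8472 212.2335]
10 [309.5882 298.2661 305.7852 272.1753 329.259  295.8381 325.789  269.6642]
15 [309.4513 302.1248 305.5574 275.5015 329.5691 299.6482 326.0249 272.9378]
20 [309.3081 306.1622 305.3188 278.9852 329.8935 303.6349 326.2719 276.3666]
25 [309.1581 310.3906 305.0687 282.6377 330.2332 307.8107 326.5309 279.962 ]
30 [309.0009 314.8239 304.8064 286.4714 330.5892 312.1893 326.8027 283.7362]
```

Run:
```python
from h import *
a=cv2.imread('pics/raw_w2.png')[230:400,260:370];b=cv2.imread('pics/raw_w3.png')[230:400,260:370]
cv2.imwrite('pics/c23.png',cv2.resize(np.hstack([a,b]),None,fx=3.5,fy=3.5,interpolation=cv2.INTER_CUBIC))
```

```text
(no output)
```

View pics/c23.png

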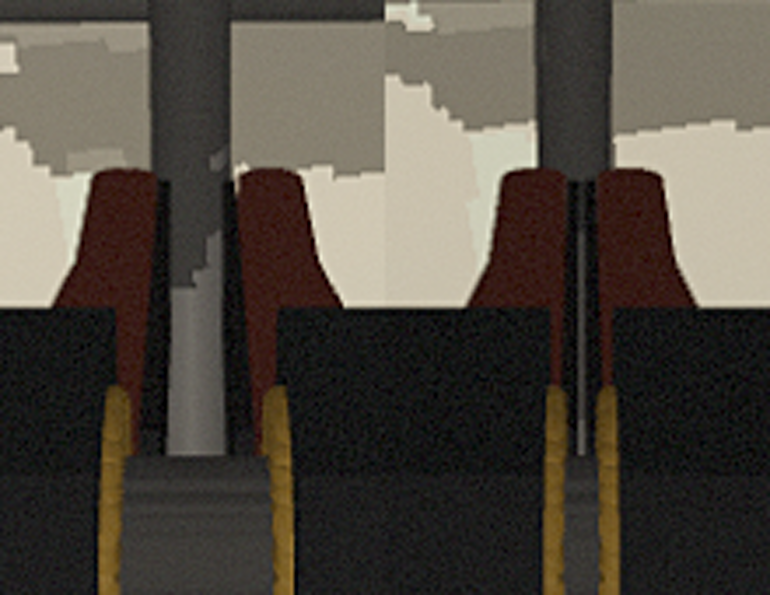

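Run:
```python
from p import *
im=cv2.imread('pics/raw_s3.png')
c=[]
for z in(20,34,63,90):
    q=proj('scene',[[526,242,z]])[0];print(z,q,(q-[280,215]+.5)*3.4)
crop(im,'s3b',(350,270,470,370),6.5)
```

```text
20 [403.6204 334.1369] [422.0095 406.7656]
34 [404.6012 331.7043] [425.344  398.4948]
63 [406.7062 326.4754] [432.5011 380.7162]
90 [408.7604 321.3625] [439.4852 363.3325]
```

View pics/s3b.png

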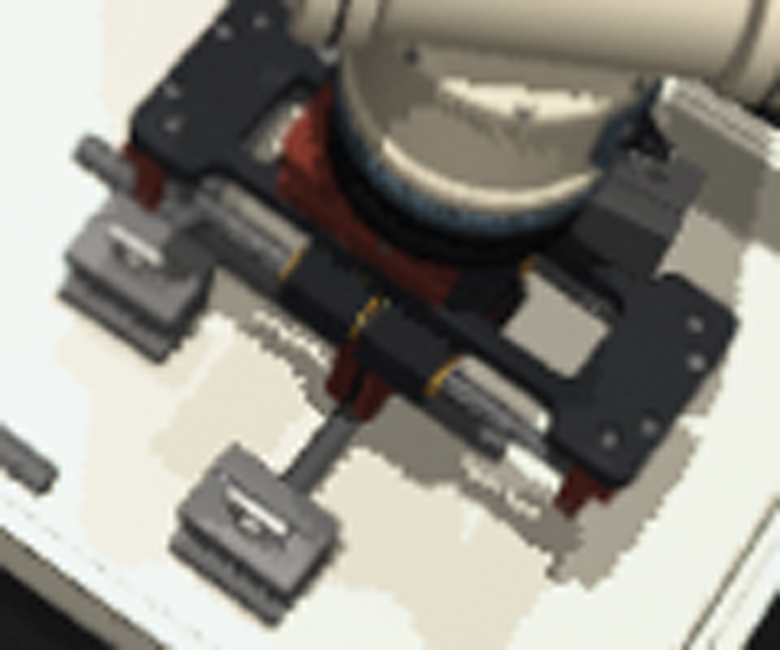

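{"api": "servo_tool", "payload": {
  "plan": [
    [[0, 0, 0, 0, 0, 0, 4], [0, 0, 0, 0, 0, 0, 4], [0.6, 0, 0, 0, 0, 0, 4], [1.1, 0, 0, 0, 0, 0, 4], [1.3, 0, 0, 0, 0, 0, 4], [1.4, 0, 0, 0, 0, 0, 4], [1.4, 0, 0, 0, 0, 0, 4]]
  ]
}}

```text
t: 4.43
ee_pos: [524.8, 241.4, 18.0]
orientation: [-1.111, 1.27, 1.112]
ft_force: [0.5, 0.1, 0.1]
width: 38.9
```

Run:
```python
from p import *
shot('wrist','w4')
st()
```

```text
t 4.4833 p [525.1211 241.5011  18.38  ] z [ 0.1314  0.9913 -0.0002] x [-0.0005 -0.0002 -1.    ] q [ 0.4105  0.6252  1.8274  0.      0.6895 -1.0286] w 39.92055277691072 f [ 0.4149 -0.5445  0.3753]
```

View pics/w4.png

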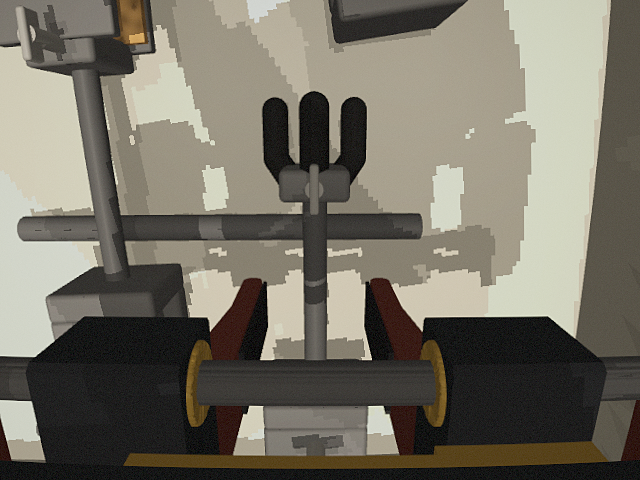

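{"api": "servo_tool", "payload": {
  "plan": [
    [[0.4, 0, 0, 0, 0, 0, 4], [0.8, 0, 0, 0, 0, 0, 4], [1.0, 0, 0, 0, 0, 0, 4], [1.0, 0, 0, 0, 0, 0, 4]]
  ]
}}

```text
t: 4.82
ee_pos: [524.8, 241.4, 8.1]
orientation: [-1.111, 1.27, 1.112]
ft_force: [-0.1, -0.4, -0.3]
width: 39.9
```

{"api": "servo_tool", "payload": {
  "plan": [
    [[0.4, 0, 0, 0, 0, 0, 4], [0.6, 0, 0, 0, 0, 0, 4], [0.6, 0, 0, 0, 0, 0, 1.5], [0.6, 0, 0, 0, 0, 0, 0.6], [0.6, 0, 0, 0, 0, 0, 0.6], [0.6, 0, 0, 0, 0, 0, 0.6], [0.6, 0, 0, 0, 0, 0, 0.6], [0.6, 0, 0, 0, 0, 0, 0.6]]
  ]
}}

```text
t: 5.48
ee_pos: [525.3, 241.6, 2.8]
orientation: [-1.112, 1.269, 1.112]
ft_force: [-0.2, -0.7, 1.0]
width: 9.3
```

Run:
```python
from p import *
shot('wrist','w5')
st()
```

```text
t 5.5333 p [525.3285 241.559    2.8374] z [0.1314 0.9913 0.0001] x [ 0.0002  0.0001 -1.    ] q [ 0.4104  0.6515  1.8289 -0.      0.661  -1.0286] w 9.258472004445078 f [ 0.463   0.5531 -0.1809]
```

View pics/w5.png

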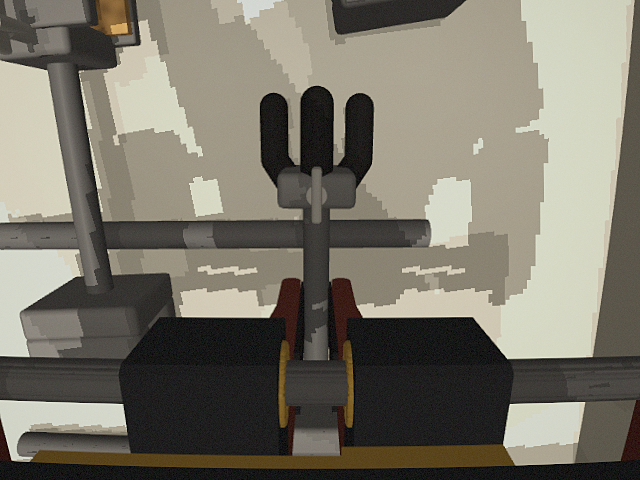

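{"api": "servo_tool", "payload": {
  "plan": [
    [[0, 0, 0, 0, 0, 0, 2.5], [0, 0, 0, 0, 0, 0, 2.5], [0.3, 0, 0, 0, 0, 0, 2.5], [0.6, 0, 0, 0, 0, 0, 2], [0.6, 0, 0, 0, 0, 0, 0.5], [0.6, 0, 0, 0, 0, 0, 0.5], [0.6, 0, 0, 0, 0, 0, 0.5], [0.6, 0, 0, 0, 0, 0, 0.5]]
  ]
}}

```text
t: 6.2
ee_pos: [525.1, 241.5, -3.5]
orientation: [-1.112, 1.269, 1.112]
ft_force: [1.5, -0.4, -2.2]
width: 9.7
```

{"api": "servo_tool", "payload": {
  "plan": [
    [[0, 0, 0, 0, 0, 0, 0.5], [-0.8, 0, 0, 0, 0, 0, 0.5], [-1.6, 0, 0, 0, 0, 0, 0.5], [-2, 0, 0, 0, 0, 0, 0.5]]
  ]
}}

```text
t: 6.53
ee_pos: [525.9, 241.8, 18.1]
orientation: [-1.112, 1.267, 1.111]
ft_force: [1.1, 0.9, -1.7]
width: 9.1
```

Run:
```python
from p import *
shot('wrist','w6')
st()
```

```text
t 6.5833 p [526.2922 242.0253  18.6214] z [0.1314 0.9913 0.0013] x [ 0.0023  0.001  -1.    ] q [ 0.4105  0.6251  1.8267  0.      0.6873 -1.0286] w 9.279122455835212 f [-0.0464 -0.2755 -1.7023]
```

View pics/w6.png

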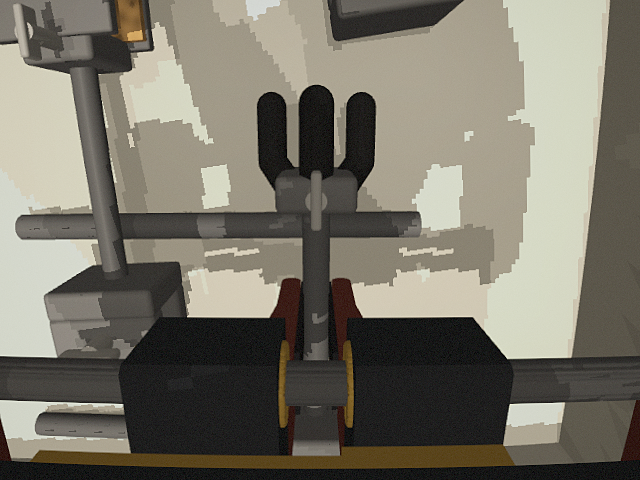

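{"api": "servo_tool", "payload": {
  "plan": [
    [[-0.3, -0.1, 2, 0, 0, 0, 0.5], [-0.3, -0.2, 4.5, 0, 0, 0, 0.5], [-0.3, -0.3, 7, 0, 0, 0, 0.5], [-0.3, -0.3, 8.5, 0, 0, 0, 0.5], [-0.3, -0.3, 8.9, 0, 0, 0, 0.5], [-0.3, -0.3, 8.9, 0, 0, 0, 0.5]]
  ]
}}

```text
t: 7.08
ee_pos: [539.7, 330.1, 19.7]
orientation: [-1.113, 1.268, 1.113]
ft_force: [-0.3, -0.5, -1.8]
width: 9.1
```

Run:
```python
from p import *
shot('wrist','w7')
st()
```

```text
t 7.1333 p [539.3294 328.9878  19.477 ] z [ 0.1305  0.9914 -0.0008] x [-0.0008 -0.0007 -1.    ] q [ 0.529   0.6783  1.7014 -0.0003  0.7629 -0.9107] w 9.332066026025517 f [-0.3027 -0.4484 -1.9958]
```

View pics/w7.png

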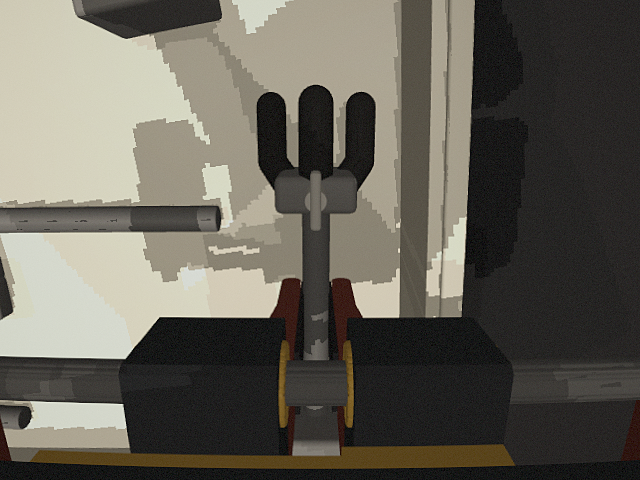

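{"api": "servo_tool", "payload": {
  "plan": [
    [[0.8, 0, 0, 0, 0, 0, 0.5], [1.5, 0, 0, 0, 0, 0, 0.5], [2.0, 0, 0, 0, 0, 0, 0.5], [2.2, 0, 0, 0, 0, 0, 0.5], [2.2, 0, 0, 0, 0, 0, 0.5]]
  ]
}}

```text
t: 7.55
ee_pos: [539.4, 328.5, -3.2]
orientation: [-1.111, 1.271, 1.112]
ft_force: [0.1, -0.0, -1.6]
width: 9.0
```

{"api": "servo_tool", "payload": {
  "plan": [
    [[0, 0, 0, 0, 0, 0, 1.5], [0, 0, 0, 0, 0, 0, 2.6], [0, 0, 0, 0, 0, 0, 2.6], [-3, 0, 0, 0, 0, 0, 2.6], [-6, 0, 0, 0, 0, 0, 2.6], [-9, 0, 0, 0, 0, 0, 2.6], [-9, 0, 0, 0, 0, 0, 3]]
  ]
}}

```text
t: 8.13
ee_pos: [543.5, 331.6, 94.0]
orientation: [-1.112, 1.258, 1.108]
ft_force: [1.3, 1.7, 0.3]
width: 29.1
```

Run:
```python
from p import *
shot('wrist','w8')
st(); go((465,161.5,90),(.083,.997))
```

```text
t 8.1833 p [542.401  330.9191  91.5542] z [0.1313 0.9913 0.0045] x [ 0.0064  0.0037 -1.    ] q [ 0.5291  0.5746  1.6803  0.      0.8794 -0.9101] w 29.5486732327521 f [-0.827  -0.1293  0.06  ]
 shift cm [  0.0428   5.4491 -17.812 ] turn [-0.0486  0.0044  0.0059]
 shift cm [  0.0428   5.4491 -17.812 ] turn [ 3.0929  0.0092 -0.0068]
```

View pics/w8.png

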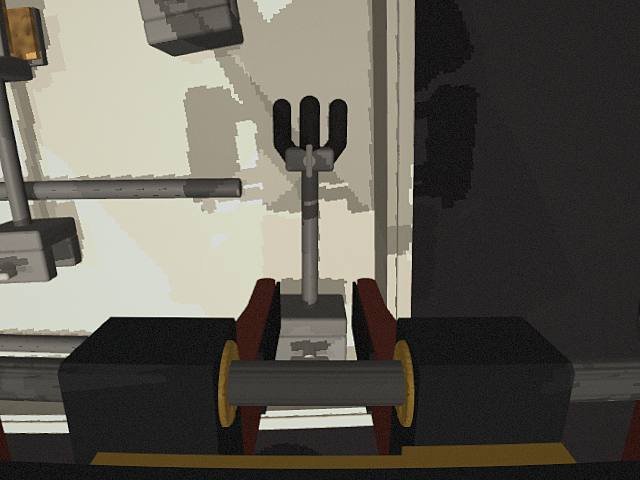

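{"api": "servo_tool", "payload": {
  "plan": [
    [[0, 1.2, -4, -0.05, 0, 0, 3.5], [0, 2.4, -8, -0.05, 0, 0, 3.5], [0, 3.7, -12, -0.05, 0, 0, 3.5], [0, 5, -16, -0.05, 0, 0, 3.5], [0, 5.4, -17.6, -0.05, 0, 0, 3.5], [0, 5.4, -17.7, -0.05, 0, 0, 3.5], [0, 5.4, -17.7, -0.05, 0, 0, 3.5]]
  ]
}}

```text
t: 8.77
ee_pos: [462.9, 160.4, 87.4]
orientation: [-1.147, 1.248, 1.148]
ft_force: [0.9, 0.2, 0.3]
width: 35.2
```

Run:
```python
from p import *
shot('wrist','w9')
st(); go((465,161.5,90),(.083,.997))
```

```text
t 8.8167 p [463.84   161.3333  87.5806] z [0.0826 0.9966 0.0005] x [ 0.0006  0.0004 -1.    ] q [ 0.3104  0.4129  2.0008  0.0003  0.7272 -1.1779] w 34.95290233725934 f [-0.1084  0.3242 -0.1027]
 shift cm [-0.2419 -0.1144  0.0263] turn [0.0003 0.0005 0.0006]
 shift cm [-0.2419 -0.1144  0.0263] turn [-3.1412 -0.001   0.0007]
```

View pics/w9.png

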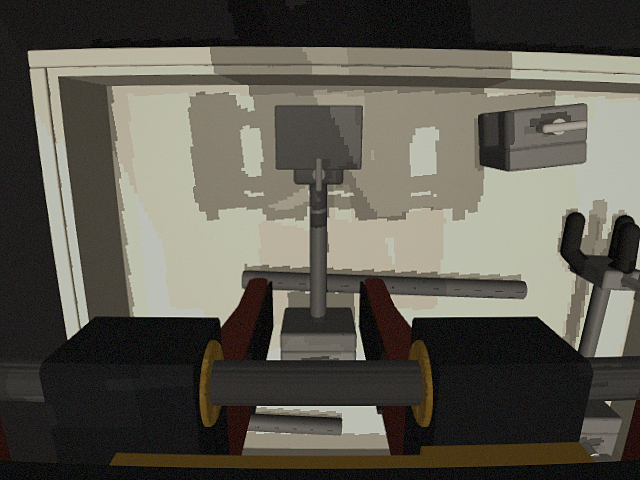

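Run:
```python
from p import *
print(at('wrist',[(318,185),(318,225),(318,312)],25)); print('bar',at('wrist',[(243,276),(525,290)],11))
print('plates',at('wrist',[(276,106),(362,106)],45))
st()
```

```text
[[426.827  165.9554  25.    ]
 [449.7908 164.0929  25.    ]
 [503.7669 159.7201  25.    ]]
bar [[481.7355 114.215   11.    ]
 [506.373  293.3313  11.    ]]
plates [[383.4467 148.4888  45.    ]
 [386.9347 190.9709  45.    ]]
t 8.8167 p [463.84   161.3333  87.5806] z [0.0826 0.9966 0.0005] x [ 0.0006  0.0004 -1.    ] q [ 0.3104  0.4129  2.0008  0.0003  0.7272 -1.1779] w 34.95290233725934 f [-0.1084  0.3242 -0.1027]
```

{"api": "servo_tool", "payload": {
  "plan": [
    [[3, 0, 0.1, 0, 0, 0, 3.5], [6, 0, 0.1, 0, 0, 0, 3.5], [8.2, 0, 0.1, 0, 0, 0, 3.5], [9, 0, 0.1, 0, 0, 0, 3], [9.1, 0, 0.1, 0, 0, 0, 2], [9.1, 0, 0.1, 0, 0, 0, 0.5], [9.1, 0, 0.1, 0, 0, 0, 0.5], [9.1, 0, 0.1, 0, 0, 0, 0.5]]
  ]
}}

```text
t: 9.48
ee_pos: [464.2, 162.5, -2.2]
orientation: [-1.149, 1.245, 1.148]
ft_force: [-0.2, 0.1, -2.0]
width: 9.0
```

{"api": "servo_tool", "payload": {
  "plan": [
    [[0, 0, 0, 0, 0, 0, 0.5], [0, 0, 0, 0, 0, 0, 0.5], [-0.8, 0, 0, 0, 0, 0, 0.5], [-1.6, 0, 0, 0, 0, 0, 0.5], [-2.3, 0, 0, 0, 0, 0, 0.5], [-2.3, 0, 0, 0, 0, 0, 0.5]]
  ]
}}

```text
t: 9.98
ee_pos: [464.2, 162.2, 21.4]
orientation: [-1.149, 1.245, 1.147]
ft_force: [-1.0, 0.1, -3.2]
width: 9.1
```

Run:
```python
from p import *
shot('wrist','w10')
st()
```

```text
t 10.0333 p [463.8923 162.2016  20.8201] z [0.0817 0.9967 0.0008] x [ 0.0019  0.0006 -1.    ] q [ 0.3122  0.5391  2.021  -0.      0.5795 -1.1768] w 9.280455971277464 f [ 0.1433 -0.4148 -2.8878]
```

View pics/w10.png

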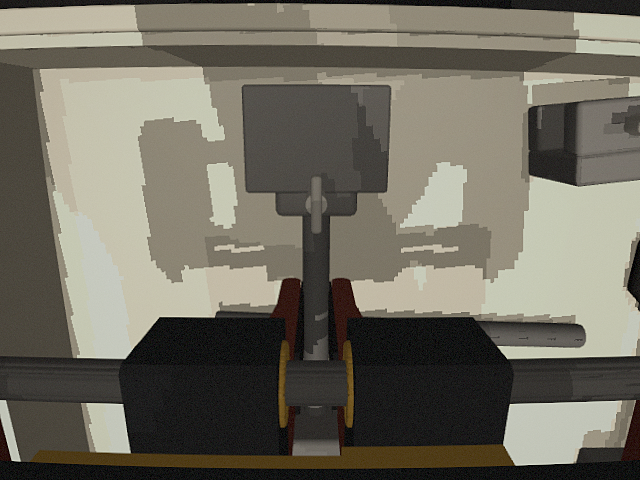

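{"api": "servo_tool", "payload": {
  "plan": [
    [[-0.2, -0.1, -2, 0, 0, 0, 0.5], [-0.2, -0.3, -4.5, 0, 0, 0, 0.5], [-0.2, -0.5, -7, 0, 0, 0, 0.5], [-0.2, -0.7, -8.4, 0, 0, 0, 0.5], [-0.2, -0.7, -8.7, 0, 0, 0, 0.5], [-0.2, -0.7, -8.7, 0, 0, 0, 0.5]]
  ]
}}

```text
t: 10.53
ee_pos: [462.9, 74.0, 21.6]
orientation: [-1.147, 1.248, 1.148]
ft_force: [0.5, -0.0, -2.6]
width: 9.3
```

Run:
```python
from p import *
shot('wrist','w11')
st()
```

```text
t 10.5833 p [463.1236  74.6893  21.6922] z [0.0829 0.9966 0.0001] x [-0.      0.0001 -1.    ] q [ 0.1344  0.5183  2.0675  0.0003  0.5558 -1.3536] w 9.16010056207194 f [-0.1727  0.0874 -3.1234]
```

View pics/w11.png

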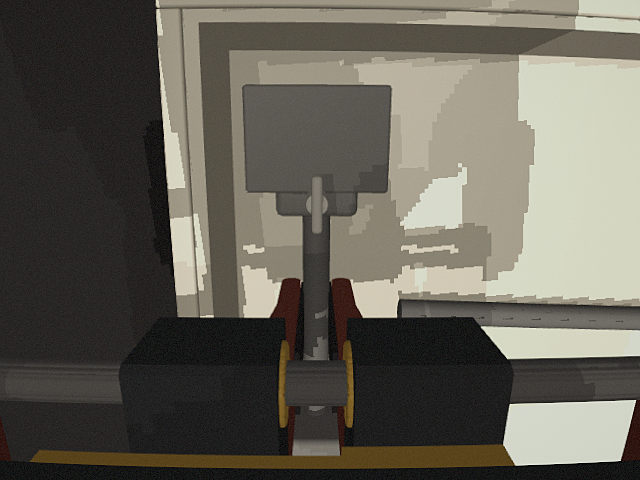

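{"api": "servo_tool", "payload": {
  "plan": [
    [[0.8, 0, 0, 0, 0, 0, 0.5], [1.6, 0, 0, 0, 0, 0, 0.5], [2.1, 0, 0, 0, 0, 0, 0.5], [2.35, 0, 0, 0, 0, 0, 0.5], [2.35, 0, 0, 0, 0, 0, 0.5]]
  ]
}}

```text
t: 11.0
ee_pos: [462.5, 75.2, -2.4]
orientation: [-1.149, 1.248, 1.15]
ft_force: [-1.4, 1.0, -1.9]
width: 9.3
```

{"api": "servo_tool", "payload": {
  "plan": [
    [[0, 0, 0, 0, 0, 0, 1.5], [0, 0, 0, 0, 0, 0, 2.2], [0, 0, 0, 0, 0, 0, 2.2], [-3, 0, 0, 0, 0, 0, 2.2], [-6, 0, 0, 0, 0, 0, 2.2], [-9, 0, 0, 0, 0, 0, 2.2], [-12, 0, 0, 0, 0, 0, 3], [-12, 0, 0, 0, 0, 0, 3]]
  ]
}}

```text
t: 11.67
ee_pos: [466.6, 75.2, 123.1]
orientation: [-1.152, 1.239, 1.143]
ft_force: [1.6, -0.0, 0.8]
width: 29.2
```

Run:
```python
from p import *
shot('wrist','w12')
st(); go((494,203,120),(.992,-.128))
```

```text
t 11.7167 p [465.5251  75.0748 121.0266] z [0.0817 0.9967 0.0015] x [ 0.0067  0.0009 -1.    ] q [ 0.1347  0.3271  2.0287 -0.      0.779  -1.3543] w 29.657148939584246 f [ 1.2425 -0.0234 -0.0344]
 shift cm [ 0.1334 -1.7919 12.9822] turn [1.6173 0.0065 0.004 ]
 shift cm [ 0.1334 -1.7919 12.9822] turn [-1.5243 -0.0039  0.0064]
```

View pics/w12.png

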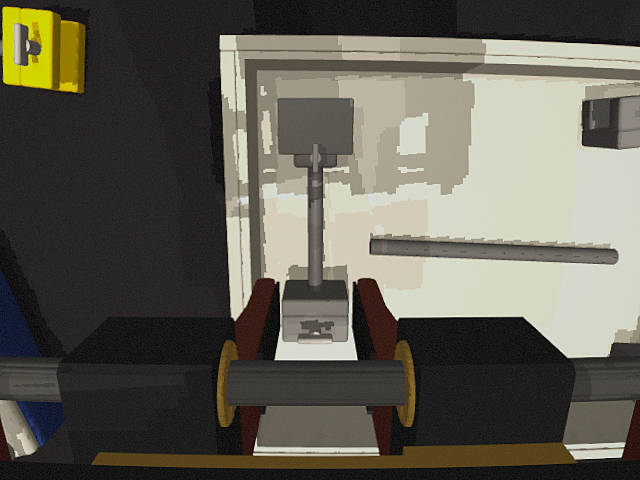

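Run:
```python
from p import *
print('bar',at('wrist',[(371,246),(617,257)],11))
```

```text
bar [[480.5627 112.9729  11.    ]
 [503.6275 291.7779  11.    ]]
```

{"api": "servo_tool", "payload": {
  "plan": [
    [[0, -0.3, 2, 0.2, 0, 0, 4], [0, -0.6, 4, 0.4, 0, 0, 4], [0, -1, 6, 0.6, 0, 0, 4], [0, -1.3, 8, 0.8, 0, 0, 4], [0, -1.6, 10, 1, 0, 0, 4], [0, -1.8, 12, 1.2, 0, 0, 4], [0, -1.8, 13, 1.4, 0, 0, 4], [0, -1.8, 13, 1.617, 0, 0, 4]]
  ]
}}

```text
t: 12.38
ee_pos: [491.5, 204.6, 116.9]
orientation: [-0.38, 1.538, 0.38]
ft_force: [-0.5, -0.6, 0.6]
width: 40.0
```

Run:
```python
from p import *
st(); go((494,203,120),(.992,-.128))
```

```text
t 12.3833 p [491.4709 204.5834 116.8775] z [ 0.8849  0.4658 -0.0008] x [-0.0009 -0.     -1.    ] q [ 0.3719  0.4139  1.8964  0.0004  0.8321 -0.1129] w 40.04414794929127 f [-0.5455 -0.5526  0.5751]
 shift cm [-0.3125 -0.2578  0.1498] turn [ 0.6129 -0.0009 -0.0001]
 shift cm [-0.3125 -0.2578  0.1498] turn [-2.5287  0.0002 -0.0011]
```

{"api": "servo_tool", "payload": {
  "plan": [
    [[-0.3, -0.2, 0.1, 0.1, 0, 0, 4], [-0.3, -0.2, 0.1, 0.2, 0, 0, 4], [-0.3, -0.2, 0.1, 0.35, 0, 0, 4], [-0.3, -0.2, 0.1, 0.48, 0, 0, 4], [-0.3, -0.2, 0.1, 0.61, 0, 0, 4], [-0.3, -0.2, 0.1, 0.61, 0, 0, 4], [-0.3, -0.2, 0.1, 0.61, 0, 0, 4]]
  ]
}}

```text
t: 12.97
ee_pos: [492.7, 201.2, 119.9]
orientation: [0.095, 1.57, -0.097]
ft_force: [0.9, 0.1, 1.2]
width: 39.8
```

Run:
```python
from p import *
shot('wrist','w13')
st(); go((493,203,60),(.992,-.128))
```

```text
t 13.0167 p [492.819  201.2793 120.0405] z [ 0.9928 -0.1196 -0.0016] x [-0.0017 -0.0006 -1.    ] q [0.3654 0.4093 1.894  0.     0.84   0.4853] w 40.075203531901025 f [-0.0949 -0.1447  0.269 ]
 shift cm [6.0039 0.1779 0.0068] turn [ 0.0084 -0.0016  0.0008]
 shift cm [6.0039 0.1779 0.0068] turn [-3.1332 -0.0013 -0.0025]
```

View pics/w13.png

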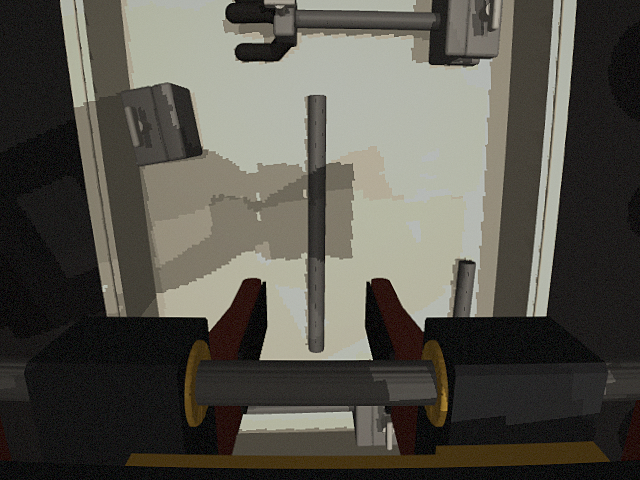

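{"api": "servo_tool", "payload": {
  "plan": [
    [[3, 0.15, 0, 0, 0, 0, 4], [6, 0.15, 0, 0, 0, 0, 4], [9, 0.15, 0, 0, 0, 0, 4], [11, 0.15, 0, 0, 0, 0, 4], [12, 0.15, 0, 0, 0, 0, 4], [12.3, 0.15, 0, 0, 0, 0, 4], [12.3, 0.15, 0, 0, 0, 0, 4]]
  ]
}}

```text
t: 13.6
ee_pos: [493.3, 202.9, -2.4]
orientation: [0.094, 1.57, -0.095]
ft_force: [-0.2, -0.2, 0.2]
width: 40.0
```

{"api": "servo_tool", "payload": {
  "plan": [
    [[0.2, 0, 0, 0, 0, 0, 4], [0.3, 0, 0, 0, 0, 0, 4], [0.3, 0, 0, 0, 0, 0, 4]]
  ]
}}

```text
t: 13.85
ee_pos: [494.4, 203.3, -3.9]
orientation: [0.095, 1.567, -0.094]
ft_force: [-0.2, -0.1, 0.4]
width: 40.0
```

{"api": "servo_tool", "payload": {
  "plan": [
    [[0.1, 0, 0, 0, 0, 0, 4], [0.2, 0, 0, 0, 0, 0, 4], [0.2, 0, 0, 0, 0, 0, 4]]
  ]
}}

```text
t: 14.1
ee_pos: [493.9, 203.1, -6.5]
orientation: [0.095, 1.568, -0.095]
ft_force: [0.2, -1.2, -1.2]
width: 40.2
```

Run:
```python
from p import *
shot('wrist','w14')
st(); go((493,203,60),(.992,-.128))
```

```text
t 14.15 p [493.7587 203.0497  -6.5904] z [ 0.9927 -0.1207  0.0003] x [ 0.0003  0.0001 -1.    ] q [0.3679 0.6287 1.9294 0.     0.5832 0.4888] w 39.94097822008723 f [-0.5942 -0.3383 -0.6815]
 shift cm [-6.6591 -0.013  -0.0728] turn [ 0.0074  0.0003 -0.0002]
 shift cm [-6.6591 -0.013  -0.0728] turn [-3.1342  0.0002  0.0005]
```

View pics/w14.png

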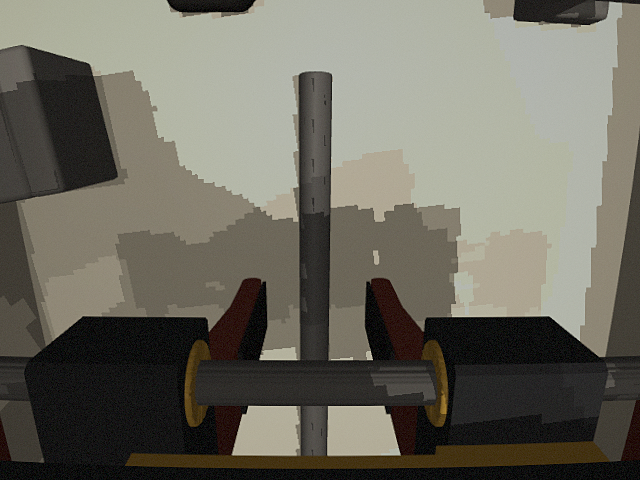

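{"api": "servo_tool", "payload": {
  "plan": [
    [[0.1, 0, 0, 0, 0, 0, 4], [0.15, 0, 0, 0, 0, 0, 4], [0.15, 0, 0, 0, 0, 0, 4]]
  ]
}}

```text
t: 14.4
ee_pos: [493.6, 203.0, -8.4]
orientation: [0.095, 1.569, -0.095]
ft_force: [-0.6, 0.2, -0.6]
width: 40.0
```

{"api": "servo_tool", "payload": {
  "plan": [
    [[0.1, 0, 0, 0, 0, 0, 4], [0.15, 0, 0, 0, 0, 0, 4], [0.15, 0, 0, 0, 0, 0, 4]]
  ]
}}

```text
t: 14.65
ee_pos: [493.5, 203.0, -10.0]
orientation: [0.095, 1.569, -0.095]
ft_force: [0.9, -0.1, 0.3]
width: 40.0
```

{"api": "servo_tool", "payload": {
  "plan": [
    [[0, 0, 0, 0, 0, 0, 2], [0, 0, 0, 0, 0, 0, 0.6], [0, 0, 0, 0, 0, 0, 0.6], [0, 0, 0, 0, 0, 0, 0.6], [0, 0, 0, 0, 0, 0, 0.6], [0, 0, 0, 0, 0, 0, 0.6]]
  ]
}}

```text
t: 15.15
ee_pos: [493.6, 203.0, -9.8]
orientation: [0.095, 1.569, -0.095]
ft_force: [-0.6, 0.2, -0.0]
width: 11.5
```

Run:
```python
from p import *
st()
```

```text
t 15.15 p [493.6091 203.0156  -9.7791] z [ 0.9927 -0.1208 -0.0001] x [-0.0001  0.     -1.    ] q [0.3679 0.6346 1.9295 0.0001 0.5775 0.4889] w 11.476678944626103 f [-0.5552  0.1543 -0.0007]
```

{"api": "servo_tool", "payload": {
  "plan": [
    [[0, 0, 0, 0, 0, 0, 0.5], [-0.5, 0, 0, 0, 0, 0, 0.5], [-1.2, 0, 0, 0, 0, 0, 0.5], [-2, 0, 0, 0, 0, 0, 0.5], [-2, 0, 0, 0, 0, 0, 0.5]]
  ]
}}

```text
t: 15.57
ee_pos: [494.7, 203.4, 12.0]
orientation: [0.096, 1.566, -0.094]
ft_force: [-0.3, 0.1, -2.5]
width: 11.5
```

Run:
```python
from p import *
shot('wrist','w15')
st()
```

```text
t 15.6167 p [494.5483 203.3453  11.4072] z [ 0.9927 -0.1207  0.002 ] x [ 0.0021  0.0008 -1.    ] q [ 0.3679  0.5957  1.9277 -0.      0.616   0.4889] w 10.907032481728356 f [ 0.4794  0.0744 -1.757 ]
```

View pics/w15.png

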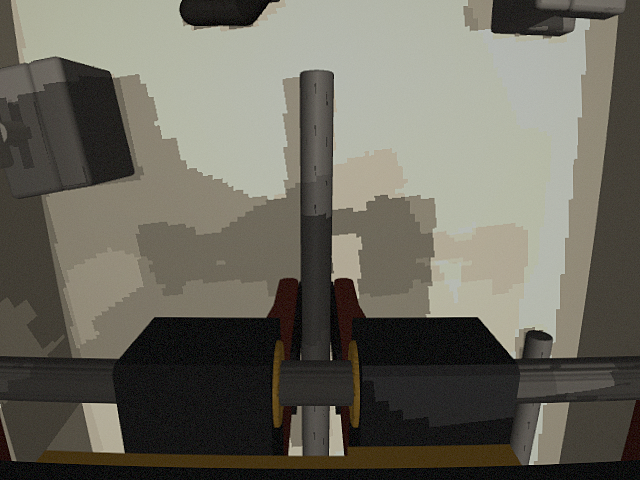

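{"api": "servo_tool", "payload": {
  "plan": [
    [[-2, 0, 0, 0, 0, 0, 0.5], [-5, 0, 0, 0, 0, 0, 0.5], [-8, 0, 0, 0, 0, 0, 0.5], [-11, 0, 0, 0, 0, 0, 0.5], [-14, 0, 0, 0, 0, 0, 0.5], [-17, 0, 0, 0, 0, 0, 0.5], [-20, 0, 0, 0, 0, 0, 0.5], [-20.5, 0, 0, 0, 0, 0, 0.5]]
  ]
}}

```text
t: 16.28
ee_pos: [496.1, 204.0, 220.3]
orientation: [0.098, 1.561, -0.092]
ft_force: [1.6, 1.4, -1.1]
width: 11.3
```

Run:
```python
from p import *
shot('wrist','w16')
st(); go((577,-226,216),(.985,.173))
o=ctrl.get_obs(); print(at('wrist',[(316,70)],o['ee_pos'][2]+20.8))
```

```text
t 16.3333 p [495.6637 203.7897 218.8932] z [ 0.9927 -0.1207  0.0061] x [ 0.0065  0.0025 -1.    ] q [0.3679 0.2727 1.8196 0.     1.0424 0.4889] w 11.385332098357205 f [ 0.2325  0.5453 -0.6959]
 shift cm [  0.2345 -41.6839  13.2602] turn [-0.2949  0.0066 -0.0023]
 shift cm [  0.2345 -41.6839  13.2602] turn [ 2.8467 -0.0034 -0.0094]
[[507.2832 292.1341 239.6932]]
```

View pics/w16.png

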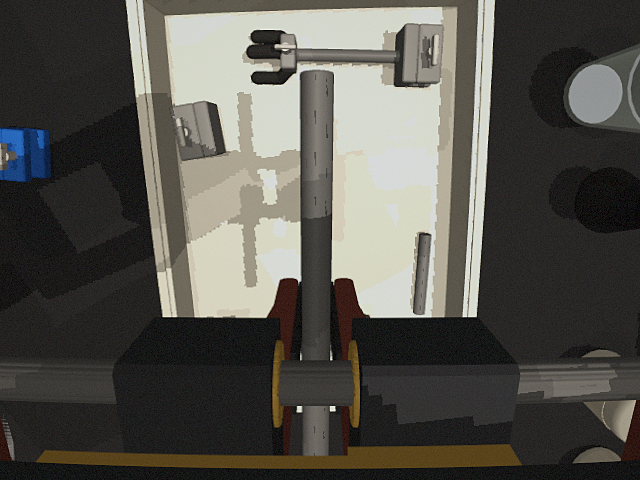

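{"api": "servo_tool", "payload": {
  "plan": [
    [[0.1, -2, 1, -0.04, 0, 0, 0.5], [0.1, -6, 2.5, -0.08, 0, 0, 0.5], [0.1, -10, 4, -0.12, 0, 0, 0.5], [0.1, -14, 5, -0.16, 0, 0, 0.5], [0.1, -18, 6.5, -0.2, 0, 0, 0.5], [0.1, -22, 8, -0.25, 0, 0, 0.5], [0.1, -26, 9.5, -0.29, 0, 0, 0.5], [0.1, -30, 10.5, -0.295, 0, 0, 0.5]]
  ]
}}

```text
t: 17.0
ee_pos: [560.6, -105.0, 212.2]
orientation: [-0.138, 1.568, 0.139]
ft_force: [1.0, 0.8, -1.4]
width: 11.5
```

Run:
```python
from p import *
st(); go((577,-226,216),(.985,.173))
```

```text
t 17.0 p [ 560.5691 -105.0008  212.1771] z [ 0.9845  0.1753 -0.002 ] x [-0.0022  0.0006 -1.    ] q [-0.2061  0.3364  1.7454  0.0001  1.0621 -0.3824] w 11.461090762432416 f [ 1.037   0.7528 -1.4141]
 shift cm [ -0.3927 -12.2002  -0.5042] turn [ 0.0023 -0.002  -0.0009]
 shift cm [ -0.3927 -12.2002  -0.5042] turn [-3.1392  0.0015 -0.0032]
```

{"api": "servo_tool", "payload": {
  "plan": [
    [[-0.5, -3.5, -0.1, 0, 0, 0, 0.5], [-1, -7, -0.3, 0, 0, 0, 0.5], [-1, -10, -0.4, 0, 0, 0, 0.5], [-1, -11.8, -0.5, 0, 0, 0, 0.5], [-1, -12, -0.5, 0, 0, 0, 0.5], [-1, -12, -0.5, 0, 0, 0, 0.5], [-1, -12, -0.5, 0, 0, 0, 0.5]]
  ]
}}

```text
t: 17.58
ee_pos: [576.0, -221.2, 222.6]
orientation: [-0.135, 1.569, 0.138]
ft_force: [-0.1, -0.1, -1.6]
width: 10.8
```

Run:
```python
from p import *
shot('wrist','w17');shot('scene','s17',(150,130,310,260),5)
shot('top','t17',(370,130,510,280),4)
st(); go((577,-226,220),(.985,.173))
```

```text
t 17.7333 p [ 576.6628 -220.783   223.702 ] z [ 0.9846  0.1745 -0.0008] x [-0.0009  0.0006 -1.    ] q [-0.385   0.3929  1.6307  0.0002  1.119  -0.5606] w 10.976320436005317 f [-0.7167  0.7647 -1.5719]
 shift cm [ 0.3699 -0.5198 -0.0576] turn [ 0.0016 -0.0008 -0.0007]
 shift cm [ 0.3699 -0.5198 -0.0576] turn [-3.14    0.0011 -0.0012]
```

View pics/w17.png

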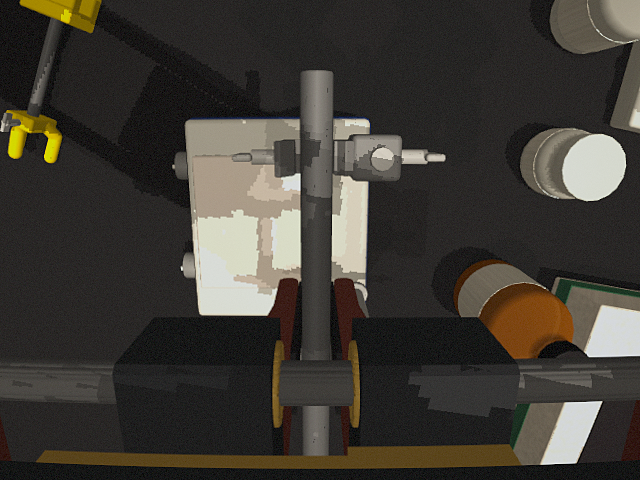

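View pics/s17.png

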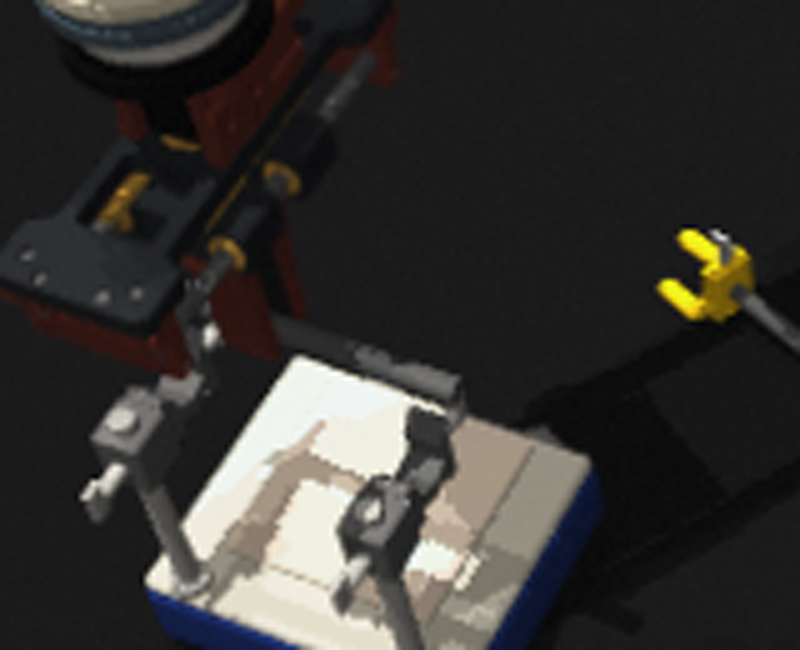

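View pics/t17.png

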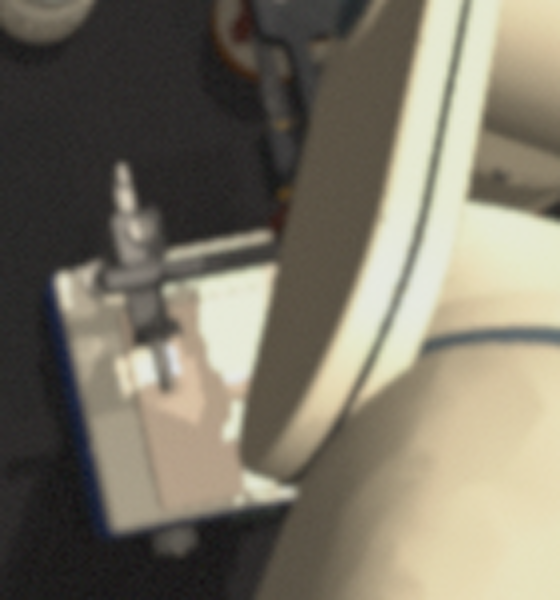

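Run:
```python
from p import *
o=ctrl.get_obs()
X=np.array([.985,.173,0]);Y=np.array([-.173,.985,0])
r=at('wrist',[(383,159)],187)[0];print('rod',r,'-> seat',r-34*X-60*Y)
p=at('wrist',[(275,157),(296,157),(334,157),(352,157),(366,157)],188);print('jaw x rel rod',(p-r)@X,(p-r)@Y)
p=at('wrist',[(316,140),(316,176)],180);print((p-r)@Y)
s=np.array([576.9,-226.6,0])
for y in(60,-60):
    P=[s+Y*y+X*x+[0,0,z] for x,z in((34,187),(0,170),(-10,188),(10,188))]
    print(proj('wrist',P).round(0).tolist())
c=at('wrist',[(186,120),(369,121),(199,316)],63);print(c, (c-s)@X+30,(c-s)@Y)
print('bar end',at('wrist',[(317,72)],o['ee_pos'][2]+20.8))
```

```text
rod [ 600.9827 -161.1356  187.    ] -> seat [ 577.8727 -226.1176  187.    ]
jaw x rel rod [-53.4634 -43.1055 -24.3788 -15.5036  -8.5938] [0.8912 0.8957 0.9337 0.9651 0.9956]
[ 8.9378 -9.2554]
[[381.0, 160.0], [313.0, 157.0], [292.0, 159.0], [333.0, 160.0]]
[[372.0, 374.0], [313.0, 359.0], [295.0, 375.0], [330.0, 375.0]]
[[ 465.9847 -162.8711   63.    ]
 [ 604.5846 -139.4228   63.    ]
 [ 493.6768 -323.4074   63.    ]] [-68.2264  72.351  -68.7225] [ 81.9613  81.0801 -80.9577]
bar end [[ 562.6896 -133.7011  244.502 ]]
```

{"api": "servo_tool", "payload": {
  "plan": [
    [[1, -0.3, 0, 0, 0, 0, 0.5], [2, -0.55, 0, 0, 0, 0, 0.5], [3, -0.55, 0, 0, 0, 0, 0.5], [4, -0.55, 0, 0, 0, 0, 0.5], [4.6, -0.55, 0, 0, 0, 0, 0.5], [4.6, -0.55, 0, 0, 0, 0, 0.5], [4.6, -0.55, 0, 0, 0, 0, 0.5]]
  ]
}}

```text
t: 18.32
ee_pos: [577.6, -227.5, 177.5]
orientation: [-0.136, 1.568, 0.137]
ft_force: [0.2, -0.4, -2.1]
width: 10.9
```

Run:
```python
from p import *
shot('wrist','w18');shot('scene','s18',(150,130,310,260),5)
st(); go((577.6,-226.3,149.2),(.985,.172))
```

```text
t 18.4167 p [ 578.1982 -227.7536  178.525 ] z [0.9849 0.1731 0.0005] x [ 0.0006 -0.0002 -1.    ] q [-0.3944  0.448   1.6591  0.      1.0339 -0.5684] w 10.754580379378575 f [-0.1305  0.0488 -2.1264]
 shift cm [ 2.9324  0.1544 -0.0352] turn [0.0011 0.0005 0.0003]
 shift cm [ 2.9324  0.1544 -0.0352] turn [-3.1405 -0.0005  0.0008]
```

View pics/w18.png

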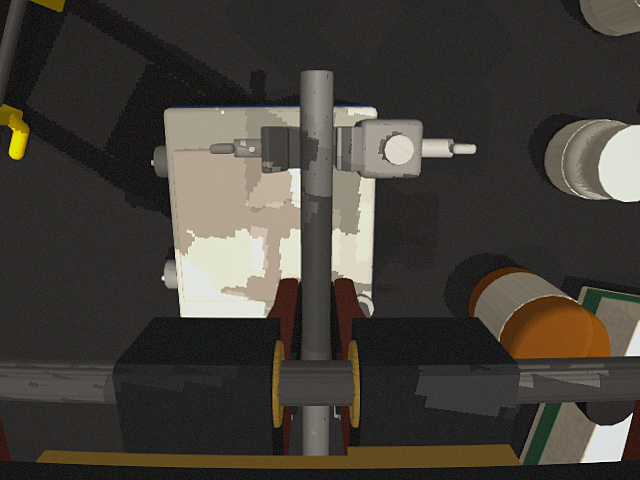

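View pics/s18.png

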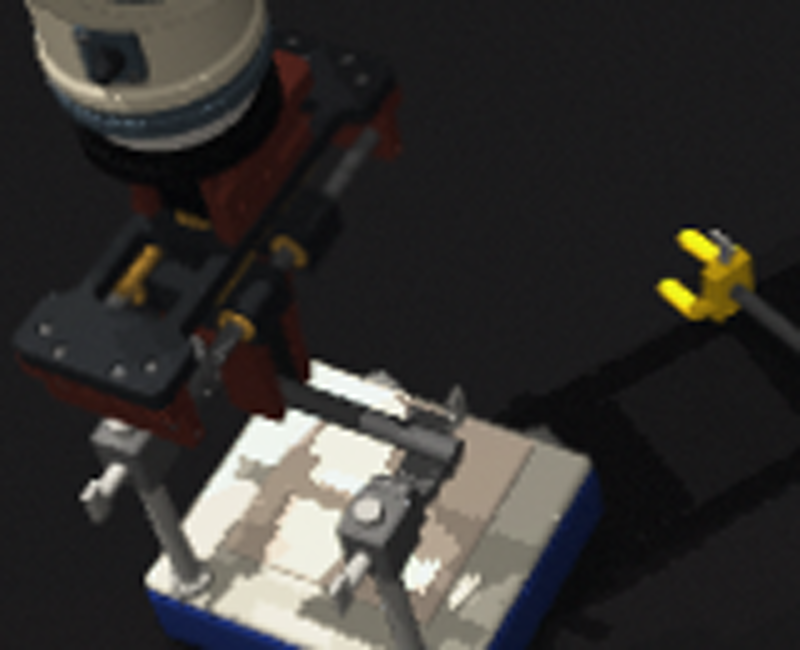

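{"api": "servo_tool", "payload": {
  "plan": [
    [[0.5, 0.1, 0, 0, 0, 0, 0.5], [1, 0.1, -0.05, 0, 0, 0, 0.5], [1.5, 0.1, -0.05, 0, 0, 0, 0.5], [1.9, 0.1, -0.05, 0, 0, 0, 0.5], [2.2, 0.1, -0.05, 0, 0, 0, 0.5], [2.2, 0.1, -0.05, 0, 0, 0, 0.5]]
  ]
}}

```text
t: 18.92
ee_pos: [576.7, -226.5, 155.2]
orientation: [-0.136, 1.568, 0.137]
ft_force: [-0.9, -0.5, -1.0]
width: 11.2
```

Run:
```python
from p import *
shot('wrist','w19');shot('scene','s19',(150,130,310,260),5)
st(); go((577.6,-226.3,149.2),(.985,.172))
```

```text
t 19.0167 p [ 577.1964 -226.7142  156.0118] z [ 0.9849  0.1731 -0.0003] x [-0.0003  0.0001 -1.    ] q [-0.3935  0.4737  1.6768  0.      0.9915 -0.5675] w 11.092192575912364 f [ 0.0923 -1.0954 -1.322 ]
 shift cm [0.6812 0.0337 0.0471] turn [ 0.0011 -0.0003 -0.0002]
 shift cm [0.6812 0.0337 0.0471] turn [-3.1405  0.0003 -0.0004]
```

View pics/w19.png

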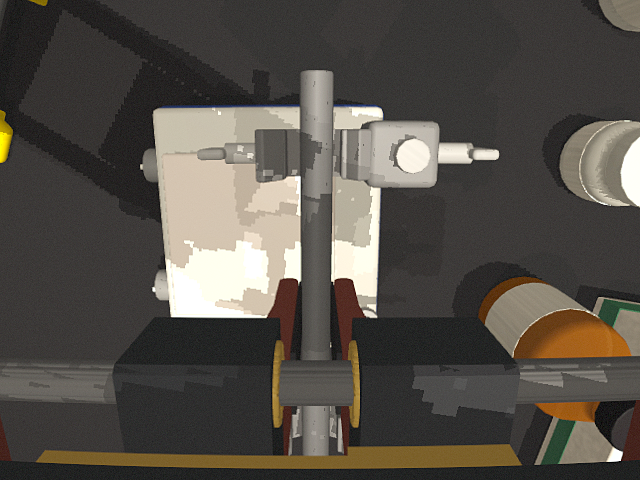

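View pics/s19.png

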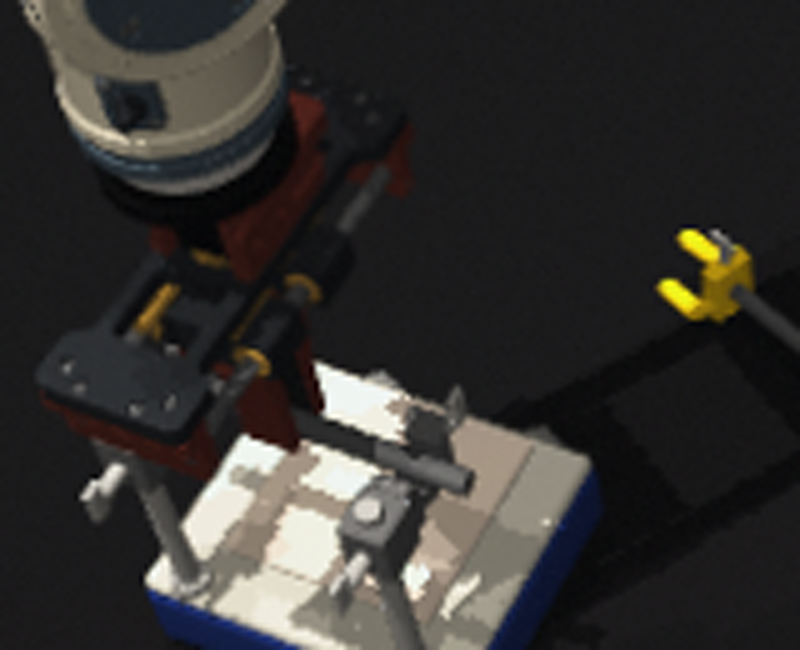

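{"api": "servo_tool", "payload": {
  "plan": [
    [[0.2, 0, 0.04, 0, 0, 0, 0.5], [0.4, 0, 0.04, 0, 0, 0, 0.5], [0.4, 0, 0.04, 0, 0, 0, 0.5], [0.4, 0, 0.04, 0, 0, 0, 0.5]]
  ]
}}

```text
t: 19.35
ee_pos: [577.6, -226.6, 152.1]
orientation: [-0.137, 1.567, 0.137]
ft_force: [-0.0, 1.3, -1.9]
width: 11.3
```

{"api": "servo_tool", "payload": {
  "plan": [
    [[0.1, 0, 0, 0, 0, 0, 0.5], [0.2, 0, 0, 0, 0, 0, 0.5], [0.2, 0, 0, 0, 0, 0, 0.5]]
  ]
}}

```text
t: 19.6
ee_pos: [577.5, -226.6, 150.0]
orientation: [-0.137, 1.567, 0.137]
ft_force: [-0.3, -0.4, -1.7]
width: 10.9
```

{"api": "servo_tool", "payload": {
  "plan": [
    [[0.05, 0, 0, 0, 0, 0, 0.5], [0.1, 0, 0, 0, 0, 0, 0.5], [0.1, 0, 0, 0, 0, 0, 0.5]]
  ]
}}

```text
t: 19.85
ee_pos: [577.7, -226.6, 149.7]
orientation: [-0.137, 1.566, 0.137]
ft_force: [-1.6, 1.2, 3.5]
width: 11.3
```

Run:
```python
from p import *
shot('wrist','w20');shot('scene','s20',(150,130,310,260),5)
st(); go((577.6,-226.3,149.2),(.985,.172))
```

```text
t 19.95 p [ 577.6704 -226.6666  149.7191] z [0.9849 0.1732 0.0002] x [ 0.0002 -0.0001 -1.    ] q [-0.3931  0.4819  1.6802 -0.      0.9793 -0.5671] w 11.8381190578401 f [-2.5411  0.9389  5.1936]
 shift cm [ 0.0519  0.0373 -0.0006] turn [0.0012 0.0002 0.0002]
 shift cm [ 0.0519  0.0373 -0.0006] turn [-3.1404 -0.0002  0.0003]
```

View pics/s20.png

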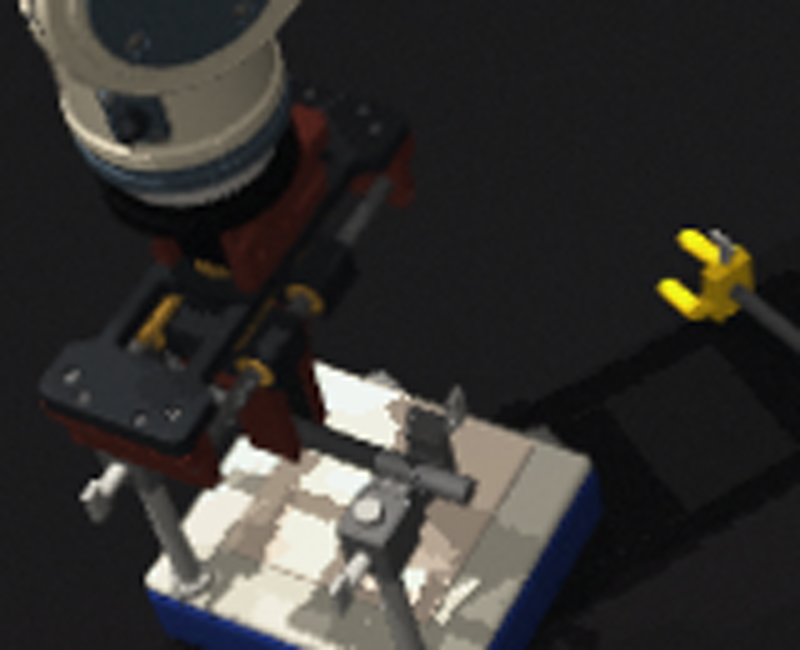

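{"api": "servo_tool", "payload": {
  "plan": [
    [[0, 0, 0, 0, 0, 0, 1.3], [0, 0, 0, 0, 0, 0, 1.6], [0, 0, 0, 0, 0, 0, 2.2], [0, 0, 0, 0, 0, 0, 3], [0, 0, 0, 0, 0, 0, 3], [0, 0, 0, 0, 0, 0, 3]]
  ]
}}

```text
t: 20.45
ee_pos: [577.7, -226.7, 149.1]
orientation: [-0.137, 1.566, 0.137]
ft_force: [0.6, 0.3, -0.2]
width: 29.8
```

Run:
```python
from p import *
shot('wrist','w21')
st()
```

```text
t 20.5 p [ 577.6706 -226.6683  149.1094] z [0.9849 0.1731 0.    ] x [ 0.  0. -1.] q [-0.3931  0.4827  1.6804  0.      0.9785 -0.5671] w 30.162673399362774 f [ 0.9145  0.3326 -0.1112]
```

View pics/w21.png

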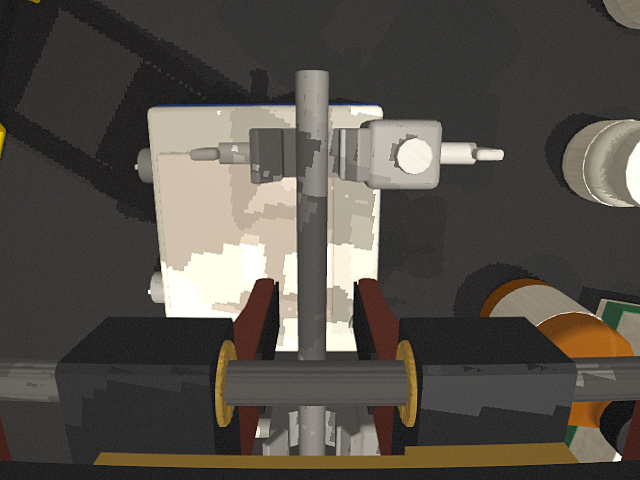

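Bar settled in the jaws (shifted ~2 mm to centre). Retreat straight up and away.

{"api": "servo_tool", "payload": {
  "plan": [
    [[-1, 0, 0, 0, 0, 0, 3], [-3, 0, 0, 0, 0, 0, 3], [-6, 0, 0, 0, 0, 0, 3], [-10, 0, 0, 0, 0, 0, 3], [-13, 0, 0, 0, 0, 0, 3], [-13, 3, -4, 0, 0, 0, 3], [-13, 6, -8, 0, 0, 0, 3], [-13, 10, -12, 0, 0, 0, 3]]
  ]
}}

```text
t: 21.17
ee_pos: [467.3, -166.0, 280.3]
orientation: [-0.137, 1.565, 0.135]
ft_force: [0.0, 0.3, 0.9]
width: 30.2
```

{"api": "servo_tool", "payload": {
  "plan": [
    [[0, 4, 0, 0, 0, 0, 3], [0, 8, 0, 0, 0, 0, 3], [0, 12, 0, 0, 0, 0, 3], [0, 15, 0, 0, 0, 0, 3], [0, 15, 0, 0, 0, 0, 3], [0, 15, 0, 0, 0, 0, 3]]
  ]
}}

```text
t: 21.67
ee_pos: [442.4, -17.3, 280.1]
orientation: [-0.14, 1.565, 0.139]
ft_force: [1.3, 0.4, -0.1]
width: 30.3
```

Run:
```python
from p import *
shot('scene','s22',(150,130,310,260),5);shot('top','t22')
crop(cv2.imread('pics/raw_t22.png'),'t22b',(370,130,510,280),4)
st()
```

```text
t 21.7667 p [442.8659 -18.8176 279.7831] z [0.9848 0.1735 0.0009] x [ 0.001  -0.0004 -1.    ] q [-0.0691  0.0554  1.9338 -0.0004  1.1514 -0.2433] w 29.705123784808222 f [ 0.8028 -0.7867 -0.4542]
```

View pics/s22.png

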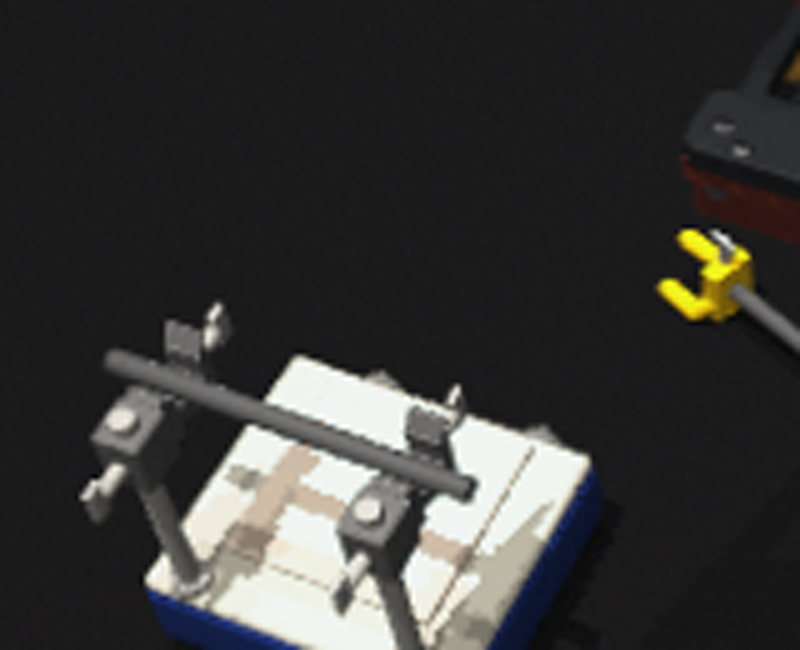

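View pics/t22b.png

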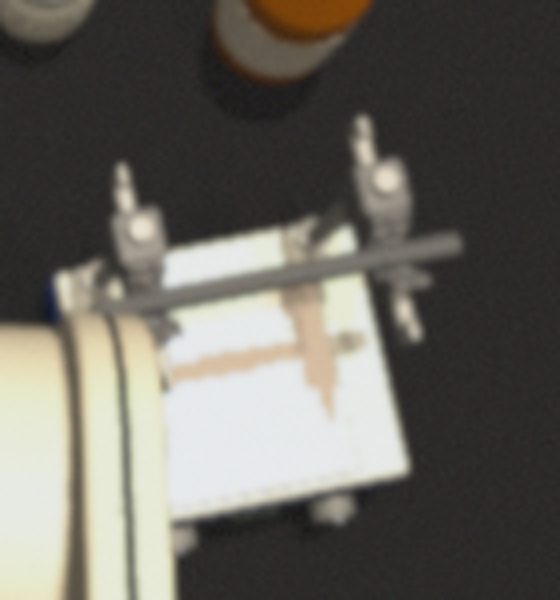

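View pics/t22.png

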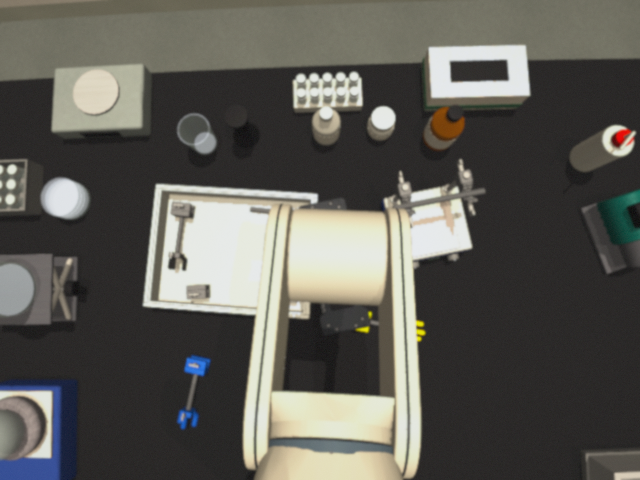

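Run:
```python
from p import *
u=lambda b,s,L:(np.array(L,float)+.5)/s-.5+np.array(b)
s=np.array([577.6,-226.3,170]);X=np.array([.985,.172,0]);Y=np.array([-.172,.985,0])
p=at('scene',u((150,130),5,[(112,360),(468,490)]),170);print((p-s)@X,(p-s)@Y)
p=at('top',u((370,130),4,[(457,244),(180,295)]),170);print((p-s)@X,(p-s)@Y)
```

```text
[-2.423  -1.6444] [-92.2724  86.2844]
[-0.4505  1.6391] [-93.0081  44.2634]
```

```bash
python3 -c "
from workcell import ctrl
print(ctrl.close_job())"
```

```text
the job is handed in; nothing more can be done
None
```

The bar now rests in both stirrer jaws with an end past each. Both clamps lie in the tray clear of where the bar was. I handed the job in at about 22 s.

**What I did**
- I lifted clamp A by its stem and set it down at the tray's left end (+y), beyond the bar's end. Clamp B went the same way to the right end.
- I gripped the bar at its middle, lifted it to about 240 mm, and lowered it into the jaws until the wrist force showed contact.
- I then opened the fingers and moved the hand well clear.

**Last checks**
- **Seat:** the scene and top cameras put the bar within about 2.5 mm across the seat and about 3 mm along it, parallel to better than 0.02 rad. These figures assume the seated height of 170 mm. The height check was that contact came at a tool height of 149.7 mm, against the 149.2 mm I expected.
- **Tray and bench:** the final top view shows clamp A and the spare boss head in the tray, with the bottles and glassware apparently where they started. The arm hid clamp B and part of the short rod in that picture. Both were seen lying in the tray in earlier wrist pictures.

**What disagreed**
- **Fingertips:** they sat roughly 30 mm further back than the stated 14 mm ahead of the TCP, judging by the pictures. My first attempt on clamp A closed above the stem and moved nothing. I then went deeper in small steps, watching the force, and used the bar's measured offset from the TCP for the placing.
- **Width readings:** the finger opening read about 1 mm under the true diameters.

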